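# Find the packing plate that fills the gap under a bracket's shoe

## Robot

A 6-joint arm with a two-finger parallel gripper is mounted at the origin on a cart in front of the work surface, level with it; the furniture and walls round the work are solid. World frame = base frame: x ahead of the robot, y to its left, z up, the work surface at z = 0. Lengths are in mm, angles in rad, forces in N, time in s.
With the tool pointing down it reaches from about 325 to 850 mm from the base axis. Payload 4.4 kg.
Tool frame: the origin (TCP) lies on the centre line of the jaws, within the pads' length; the fingertips stand robot.tip_reach ahead of it and the grasp point (between the pads) lies 5 mm behind it (robot.tip_reach is the distance from the TCP to the fingertips, in mm); z points along the fingers, y is the direction in which the jaws open and shut (so a half turn about z gives the same grasp; the last joint's range is limited). The gripper opens to 94 mm and grips with 3 to 60 N. Pads are 16 mm wide; open, the fingers measure 119 mm over their backs; the gripper's body (75 mm by 177 mm) begins 78 mm behind the grasp point.
Start: joints at [-1.49, 0.207, 1.542, -0, 1.393, -0.15], TCP at [132.082, -559.626, 219.447] pointing down, gripper open.
Joint ranges: [-2.73, 2.73], [-0.86, 2.22], [0.23, 2.46], [-1.11, 4.25], [0.08, 2.63], [-2.82, 2.82]. Speed limits (rad/s): [2.79, 2.79, 3.14, 3.14, 3.14, 3.14].

## Interface

Orientations are given as [roll, pitch, yaw] about the fixed x, y, z axes, in that order (R = Rz(yaw) Ry(pitch) Rx(roll)).
In Python, from rig import robot gives the robot as it stands. The module is installed in compiled form; this text tells all that it offers.
- The arm moves only by the tool play_rows, never from a script. Its argument "motion" is a list of rows, each a list of 7 numbers: the shift along the world's x, y, z in m, then the turn, a rotation vector about the world's x, y, z in rad, then the gripper command: -1 is fully open, 1 is shut, values between are in proportion. A call has 1 to 8 rows; each row is the pose to reach, as a shift and turn from the pose commanded when the call began; what a row does not reach only later rows make up. A row lasts 1/12 s, in which the tool goes at most 41.7 mm and 7.16 degrees, less where a joint would pass 70% of its speed; a pose out of reach is approached as far as the arm can. A call with a gripper value outside its range is refused whole. The fingers move at their own pace and stop on an object; "squeeze" is the grip in N (left out, the last holds). Time passes only in rows, so rows that repeat a pose let the fingers close. It gives the time, the measured TCP pose, the force and the opening at its end, in the units of the state.
- robot.read_state(): the state, without advancing time (a new reading comes with each control period).
- robot.camera(name): name is "side" or "top"; returns the picture (420x560x3 uint8, blue, green, red); there is no depth.
- robot.camera_info(name): a dict with "fx", "fy", "cx", "cy" (pixels), "distortion" ([k1, k2, p1, p2, k3] as OpenCV has them; the pictures are not rectified), "world_from_camera" (4x4, takes a point from camera to world coordinates). Camera axes: x right, y down, z forward; pixel columns grow to the right and rows downward; lengths in mm; the calibration is good to about 2 mm. A picture is of the moment at which its call begins. camera_info takes no time and is no camera call.
- robot.job_done(): hands the job in, once; it reports no verdict.
Trained networks look in the newest picture that a camera, given by its name, has taken for a name from the list of things; names that differ only in an ending like _2 or _b are one class to them, and where a whole thing is asked for, a point or a joint stands for the part that bears it (a point fixed in the world has none). Each returns a list of dicts, best first, with "score" (0 to 1); they miss things now and then, are a little off and sometimes report something else, mostly with a low value. They report only what shows in the picture. A call takes as long as a camera call. They do not tell look-alikes from the thing itself.
- robot.masks_of(target, camera): "region" (420x560 bool, what is visible of it) and "extent" ([centre column, centre row, width, height] in pixels, round what is visible of it).
The state is a dict: "time": time; "joint_pos": joint angles; "dq": joint speeds; "joint_efforts": joint torques, N m; "eef_pos": TCP position; "orientation": TCP orientation; "wrist_force": force on the tool from outside, world axes, zero at the start; "moment": the same for the moment, N m; "grip_width": opening from 0.0 (shut) to 1.0 (fully open).
Only numpy, scipy, OpenCV 4.12 (cv2) and the standard library are available. Lean on these libraries where they do the work, as an engineer would, in place of code of your own. Each camera call takes 0.05 s, during which the arm holds its last target.

## Task

Find out which packing plate just fills the gap under the bracket's shoe: first try the thinnest, sliding it in from the front until its nose is level with the shoe's back edge, then thicker ones as you need, without forcing them. Leave the thickest plate that goes in under the shoe, straight, in the middle and with its nose level with the shoe's back edge, so that the spring leaf presses on it. Leave the other plates flat on the table at least a hand's breadth from the shoe, and do not disturb the jar and the bottle beside the bracket or the stamp near the table's edge.

Things in the scene. Friction and masses are not known exactly. Their poses are not given: they have to be found in the camera images.
- bracket: Grey fixed bracket; a dark steel shoe (56 mm wide in y, 42 mm deep in x, 18 mm thick) juts level from its column over the bare table. Gap: table to the shoe's flat hard under face, 16 to 26 mm, differs each time, never told. Origin: on the table below the middle of the shoe's front edge; +x into the gap (away from the robot), z up. Column at x = 68 to 92 mm, 94 mm high; foot plate behind it.
- bracket_gap (a point): Point on the table under the middle of the shoe, 21 mm behind its front edge; axes as the bracket's. Above it a 13 mm wide spring leaf droops from the shoe's under face: hinged 4 mm behind the front edge, its tip, 38 mm behind that edge, hangs 5.5 mm below the hard face. A plate sliding in lifts it (expect 5 to 15 N of drag at the hand; a plate too thick stops dead at the front edge); a plate with under 5.5 mm of room above it is pressed down by it.
- plate_10: Loose grey metal packing plate lying flat: blade 110 mm long (x), 34 mm wide (y), 10 mm thick, upright grip tab at its rear end. Origin under the middle of the blade; +x points to the nose, 55 mm ahead. A dark score line crosses the blade 42 mm behind the nose: when it is below the shoe's front edge, the nose is level with the shoe's back edge. About 130 g (varies).
- plate_10_grip (a point): Where to grip the 10 mm plate: the middle of its upright tab (12 mm thick along x, 30 mm wide along y, top 68 mm above the plate's underside), 50 mm above the underside and 43 mm behind the plate's middle, 98 mm behind the nose. Axes as the plate's.
- plate_14: Loose grey metal packing plate lying flat: blade 110 mm long (x), 34 mm wide (y), 14 mm thick, upright grip tab at its rear end. Origin under the middle of the blade; +x points to the nose, 55 mm ahead. A dark score line crosses the blade 42 mm behind the nose: when it is below the shoe's front edge, the nose is level with the shoe's back edge. About 166 g (varies).
- plate_14_grip (a point): Where to grip the 14 mm plate: the middle of its upright tab (12 mm thick along x, 30 mm wide along y, top 68 mm above the plate's underside), 50 mm above the underside and 43 mm behind the plate's middle, 98 mm behind the nose. Axes as the plate's.
- plate_18: Loose grey metal packing plate lying flat: blade 110 mm long (x), 34 mm wide (y), 18 mm thick, upright grip tab at its rear end. Origin under the middle of the blade; +x points to the nose, 55 mm ahead. A dark score line crosses the blade 42 mm behind the nose: when it is below the shoe's front edge, the nose is level with the shoe's back edge. About 202 g (varies).
- plate_18_grip (a point): Where to grip the 18 mm plate: the middle of its upright tab (12 mm thick along x, 30 mm wide along y, top 68 mm above the plate's underside), 50 mm above the underside and 43 mm behind the plate's middle, 98 mm behind the nose. Axes as the plate's.
- plate_22: Loose grey metal packing plate lying flat: blade 110 mm long (x), 34 mm wide (y), 22 mm thick, upright grip tab at its rear end. Origin under the middle of the blade; +x points to the nose, 55 mm ahead. A dark score line crosses the blade 42 mm behind the nose: when it is below the shoe's front edge, the nose is level with the shoe's back edge. About 238 g (varies).
- plate_22_grip (a point): Where to grip the 22 mm plate: the middle of its upright tab (12 mm thick along x, 30 mm wide along y, top 68 mm above the plate's underside), 50 mm above the underside and 43 mm behind the plate's middle, 98 mm behind the nose. Axes as the plate's.
- specimen_jar: Bystander: glass jar with a black screw cap, 48 mm across, 74 mm high, standing upright; origin under its middle. Leave it where it is.
- dropper_bottle: Bystander: amber dropper bottle, 33 mm across, 102 mm high, standing upright; origin under its middle. Leave it where it is.
- rubber_stamp: Bystander: wooden hand stamp, base 24 x 44 mm, 68 mm high, standing upright; origin under its middle. Leave it where it is.
Things that resemble listed ones, but are neither listed nor needed, are in the scene too. What is shaped like the plate_14 but purple is not meant.

How it is judged (in metres and radians):
On the way:
1. The thinnest plate (10 mm) is tried first: it lies under the shoe with its nose about level with the shoe's back edge (x of plate_10_grip in the frame of bracket between -0.062 and -0.042 m and y of plate_10_grip in the frame of bracket between -0.014 and 0.014 m and angle between the x axis of plate_10 and the x axis of bracket, either way round below 0.15 rad and height (world z) of plate_10_grip below 0.068 m), for 0.2 s.
At the end, for the whole second after the job is handed in: The thickest plate that goes in lies under the shoe, pressed by the leaf (over 0.3 N), straight within 0.15 rad, centred within 14 mm, nose 6 mm short of to 14 mm past the shoe's back edge; the other plates' tabs are over 120 mm from the shoe's front edge; all lie flat and at rest on the table (((x of plate_14_grip in the frame of bracket between -0.062 and -0.042 m and y of plate_14_grip in the frame of bracket between -0.014 and 0.014 m and angle between the x axis of plate_14 and the x axis of bracket, either way round below 0.15 rad and contact force between plate_14 and bracket above 0.3 N and (horizontal distance between plate_10_grip and bracket above 0.085 m and horizontal distance between plate_10 and bracket above 0.075 m) and (horizontal distance between plate_18_grip and bracket above 0.085 m and horizontal distance between plate_18 and bracket above 0.075 m) and (horizontal distance between plate_22_grip and bracket above 0.085 m and horizontal distance between plate_22 and bracket above 0.075 m)) or (x of plate_18_grip in the frame of bracket between -0.062 and -0.042 m and y of plate_18_grip in the frame of bracket between -0.014 and 0.014 m and angle between the x axis of plate_18 and the x axis of bracket, either way round below 0.15 rad and contact force between plate_18 and bracket above 0.3 N and (horizontal distance between plate_10_grip and bracket above 0.085 m and horizontal distance between plate_10 and bracket above 0.075 m) and (horizontal distance between plate_14_grip and bracket above 0.085 m and horizontal distance between plate_14 and bracket above 0.075 m) and (horizontal distance between plate_22_grip and bracket above 0.085 m and horizontal distance between plate_22 and bracket above 0.075 m)) or (x of plate_22_grip in the frame of bracket between -0.062 and -0.042 m and y of plate_22_grip in the frame of bracket between -0.014 and 0.014 m and angle between the x axis of plate_22 and the x axis of bracket, either way round below 0.15 rad and contact force between plate_22 and bracket above 0.3 N and (horizontal distance between plate_10_grip and bracket above 0.085 m and horizontal distance between plate_10 and bracket above 0.075 m) and (horizontal distance between plate_14_grip and bracket above 0.085 m and horizontal distance between plate_14 and bracket above 0.075 m) and (horizontal distance between plate_18_grip and bracket above 0.085 m and horizontal distance between plate_18 and bracket above 0.075 m))) and angle between each of plate_10, plate_14, plate_18, plate_22's own z axis and vertical below 0.06 rad and height (world z) of plate_10_grip between 0.045 and 0.055 m and height (world z) of plate_14_grip between 0.045 and 0.055 m and height (world z) of plate_18_grip between 0.045 and 0.055 m and height (world z) of plate_22_grip between 0.045 and 0.055 m and linear speed of each of plate_10, plate_14, plate_18, plate_22 below 0.01 m/s); the robot touches nothing.
It fails at once if the specimen jar is pushed more than 25 mm or knocked over (distance of specimen_jar from where it was at the start of the episode above 0.025 m or angle between specimen_jar's own z axis and vertical above 0.3 rad).
It fails at once if the dropper bottle is pushed more than 25 mm or knocked over (distance of dropper_bottle from where it was at the start of the episode above 0.025 m or angle between dropper_bottle's own z axis and vertical above 0.3 rad).
It fails at once if the rubber stamp is pushed more than 25 mm or knocked over (distance of rubber_stamp from where it was at the start of the episode above 0.025 m or angle between rubber_stamp's own z axis and vertical above 0.3 rad).
It fails at once if a plate is forced against the bracket with more than 40 N (contact force between any of plate_10, plate_14, plate_18, plate_22 and bracket above 40 N).
It also fails if it takes over 72 s, if anything falls off the work surface, if the arm or the gripper's body presses on something with over 40 N, if the wrist force passes 120 N, or if a joint passes its speed limit or range.

## Working session

There is one attempt and no reset: what is moved stays moved. The work goes in short steps, Python scripts to look and compute and a tool call to move; the robot and the scene stay as the last step left them, time stands still between calls to the robot, and variables do not carry over. Pictures are saved under pics/ and viewed, and the job is handed in when it is done.

Besides the shell and the picture viewer there is one more tool, called after ">>>" as name(argument=value, ...), one argument or row to a line, values as JSON. play_rows: Moves the arm, as the interface text tells. Its arguments: {"type":"object","properties":{"motion":{"type":"array","items":{"type":"array","items":{"type":"number"}}},"squeeze":{"type":"number"}},"required":["motion"]}

```bash
mkdir -p pics; python3 - <<'E'
from rig import robot
import cv2
for n in ("top","side"):
    im=robot.camera(n); cv2.imwrite(f"pics/{n}0.png",im)
    i=robot.camera_info(n); print(n,i)
print(robot.read_state(), robot.tip_reach)
E
```

```text
top {'fx': 524.0486013012516, 'fy': 524.0486013012516, 'cx': 282.4242427666227, 'cy': 205.70826786177017, 'distortion': array([-0.13133777,  0.        ,  0.        ,  0.        ,  0.        ]), 'world_from_camera': array([[ 5.54663951e-02, -9.76296291e-01,  2.09210494e-01,
         2.29217911e+02],
       [-9.98460055e-01, -5.40255872e-02,  1.25997480e-02,
        -1.86212540e+02],
       [-9.98367467e-04, -2.09587185e-01, -9.77789453e-01,
         1.64589086e+03],
       [ 0.00000000e+00,  0.00000000e+00,  0.00000000e+00,
         1.00000000e+00]])}
side {'fx': 426.40764878287155, 'fy': 426.40764878287155, 'cx': 280.44746532016524, 'cy': 201.97213118986, 'distortion': array([-0.00532677,  0.        ,  0.        ,  0.        ,  0.        ]), 'world_from_camera': array([[-8.77867974e-01, -3.19118576e-01,  3.57087041e-01,
         1.84766495e+02],
       [-4.78784915e-01,  6.01364616e-01, -6.39629271e-01,
         5.41336791e+02],
       [-1.06219295e-02, -7.32477940e-01, -6.80707897e-01,
         8.17357435e+02],
       [ 0.00000000e+00,  0.00000000e+00,  0.00000000e+00,
         1.00000000e+00]])}
{'time': 0.1, 'joint_pos': array([-1.48948284e+00,  2.07338640e-01,  1.54277217e+00,  2.52207703e-06,
        1.39348178e+00, -1.50479686e-01]), 'dq': array([ 6.30937603e-07, -9.16975558e-04, -3.33866690e-03, -5.36552912e-04,
       -1.69185988e-03,  3.31413792e-03]), 'joint_efforts': array([-2.95973896e-04, -3.71865070e+01, -2.82291162e+01,  7.01327738e-02,
        3.10914230e-02, -4.99731073e-05]), 'eef_pos': array([ 132.03616927, -558.93755575,  218.42315388]), 'orientation': array([-3.13961570e+00, -3.02267556e-04,  2.31792423e-01]), 'wrist_force': array([-0.17156458, -0.18648777,  0.30904312]), 'moment': array([-0.00824394, -0.00839897,  0.0102218 ]), 'grip_width': 0.997895770498702} 14.0
```

View pics/top0.png

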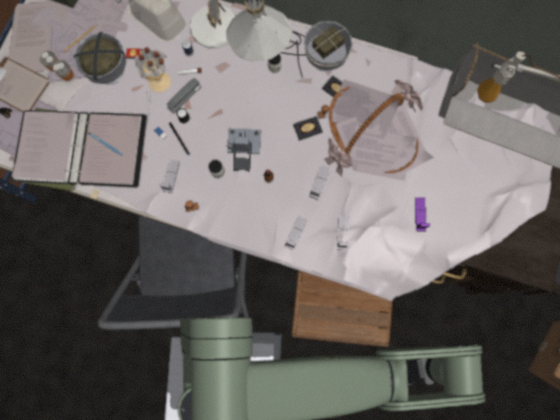

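View pics/side0.png

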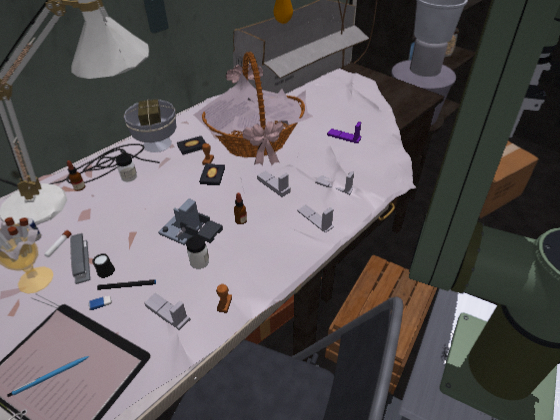

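```bash
cat > h.py <<'E'
from rig import robot
import cv2, numpy as np
def ray(c,uv):
    i=robot.camera_info(c);K=np.array([[i['fx'],0,i['cx']],[0,i['fy'],i['cy']],[0,0,1]])
    p=cv2.undistortPoints(np.array([[uv]],float),K,np.array(i['distortion']))[0,0]
    T=i['world_from_camera'];return T[:3,3],T[:3,:3]@np.array([p[0],p[1],1])
def onz(c,uv,z=0):
    o,d=ray(c,uv);return o+d*(z-o[2])/d[2]
def proj(c,P):
    i=robot.camera_info(c);K=np.array([[i['fx'],0,i['cx']],[0,i['fy'],i['cy']],[0,0,1]])
    T=np.linalg.inv(i['world_from_camera']);P=np.atleast_2d(P).astype(float)
    r,_=cv2.Rodrigues(T[:3,:3]);return cv2.projectPoints(P,r,T[:3,3],K,np.array(i['distortion']))[0][:,0]
def tri(uvt,uvs):
    A=[];b=[]
    o1,d1=ray('top',uvt);o2,d2=ray('side',uvs)
    s=np.linalg.lstsq(np.stack([d1,-d2],1),o2-o1,rcond=None)[0]
    p,q=o1+s[0]*d1,o2+s[1]*d2
    return (p+q)/2,np.linalg.norm(p-q)
E
python3 - <<'E'
from h import *
import pickle
out={}
for n in ["plate_10","plate_14","plate_18","plate_22","bracket","specimen_jar","dropper_bottle","rubber_stamp"]:
    for c in ("top","side"):
        r=robot.masks_of(n,c); out[n,c]=r
        for k in r[:6]: print(n,c,round(k['score'],2),np.round(k['extent'],1),k['region'].sum(), np.round(onz(c,k['extent'][:2],15)[:2]))
pickle.dump(out,open('m.pkl','wb'))
for c,(x,y,w,h) in dict(top=(150,110,220,150),side=(130,150,250,190)).items():
    im=cv2.imread(f'pics/{c}0.png')
    s=3 if c=='side' else 3.6
    cv2.imwrite(f'pics/{c}0z.png',cv2.resize(im[y:y+h,x:x+w],None,fx=s,fy=s,interpolation=cv2.INTER_CUBIC))
E
```

```text
plate_10 top 0.86 [296.  232.2  22.6  26.7] 291 [ 495. -213.]
plate_10 top 0.84 [422.8 213.2  18.2  36. ] 401 [ 579. -615.]
plate_10 top 0.65 [169.8 175.8  22.2  34.8] 399 [657. 205.]
plate_10 top 0.64 [320.  181.4  21.   32.8] 349 [ 665. -281.]
plate_10 top 0.21 [191.2 205.4  17.    6.4] 136 [563. 126.]
plate_10 side 0.92 [167.9 311.1  45.1  33.5] 817 [655. 208.]
plate_10 side 0.8 [316.1 216.5  37.2  28.2] 578 [ 495. -207.]
plate_10 side 0.78 [344.3 132.1  34.2  21.9] 338 [ 581. -614.]
plate_10 side 0.7 [333.5 184.3  41.4  23.3] 333 [ 506. -350.]
plate_10 side 0.61 [273.8 183.6  32.9  24. ] 537 [ 660. -272.]
plate_14 top 0.86 [296.  232.2  22.6  26.7] 291 [ 495. -213.]
plate_14 top 0.84 [422.8 213.2  18.2  36. ] 401 [ 579. -615.]
plate_14 top 0.65 [169.8 175.8  22.2  34.8] 399 [657. 205.]
plate_14 top 0.64 [320.  181.4  21.   32.8] 349 [ 665. -281.]
plate_14 top 0.21 [191.2 205.4  17.    6.4] 136 [563. 126.]
plate_14 side 0.92 [167.9 311.1  45.1  33.5] 817 [655. 208.]
plate_14 side 0.8 [316.1 216.5  37.2  28.2] 578 [ 495. -207.]
plate_14 side 0.78 [344.3 132.1  34.2  21.9] 338 [ 581
[... 1247 characters left out ...]
e_22 side 0.7 [333.5 184.3  41.4  23.3] 333 [ 506. -350.]
plate_22 side 0.61 [273.8 183.6  32.9  24. ] 537 [ 660. -272.]
bracket top 0.66 [243.9 149.1  29.4  38.9] 972 [760. -29.]
bracket side 0.72 [189.6 221.9  67.   45.6] 1609 [781. -32.]
specimen_jar top 0.6 [244.2 148.2  27.7  40.8] 1069 [763. -30.]
specimen_jar side 0.89 [196.9 251.   17.   33.4] 594 [703.  40.]
dropper_bottle top 0.62 [343.3 230.8  10.6  37.3] 316 [ 508. -362.]
dropper_bottle side 0.51 [239.5 208.2  12.2  29.3] 287 [ 692. -138.]
rubber_stamp top 0.64 [192.1 207.2  11.9   7.2] 119 [557. 123.]
rubber_stamp side 0.74 [222.6 299.1  15.9  32.2] 344 [567. 126.]
rubber_stamp side 0.41 [166.8 311.1  45.3  36.5] 841 [657. 210.]
```

```bash
ls .
```

```text
h.py
m.pkl
pics
```

View pics/top0z.png

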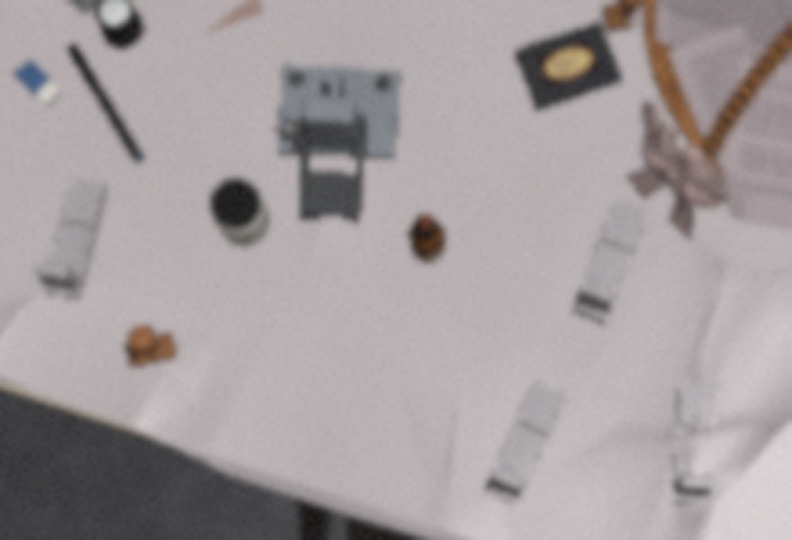

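View pics/side0z.png

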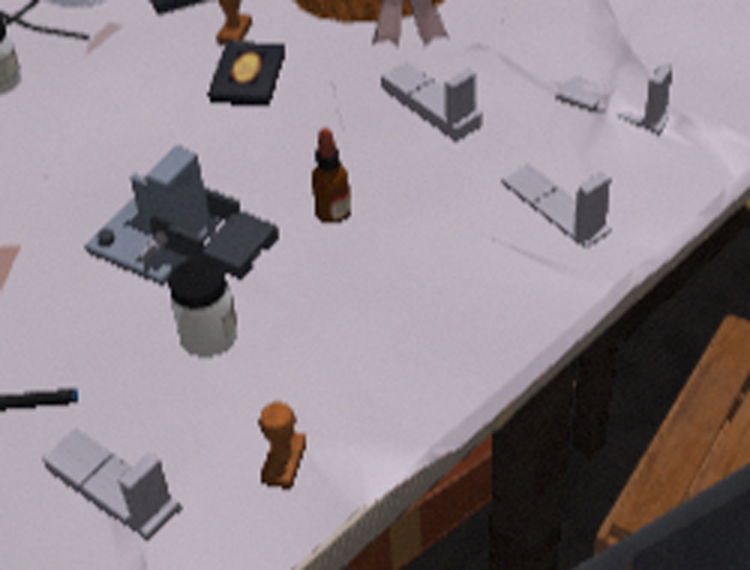

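```bash
python3 - <<'E'
import cv2,numpy as np
im=cv2.imread('pics/side0.png')
t=[]
for x,y in [(142,286),(250,164),(291,196),(308,164)]:
    t.append(cv2.resize(im[y:y+48,x:x+55],(400,300*1),interpolation=cv2.INTER_LANCZOS4))
o=np.vstack([np.hstack(t[:2]),np.hstack(t[2:])])
o=np.clip((o.astype(float)-60)*1.5,0,255).astype(np.uint8)
cv2.imwrite('pics/z4.png',o)
E
```

```text
(no output)
```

View pics/z4.png

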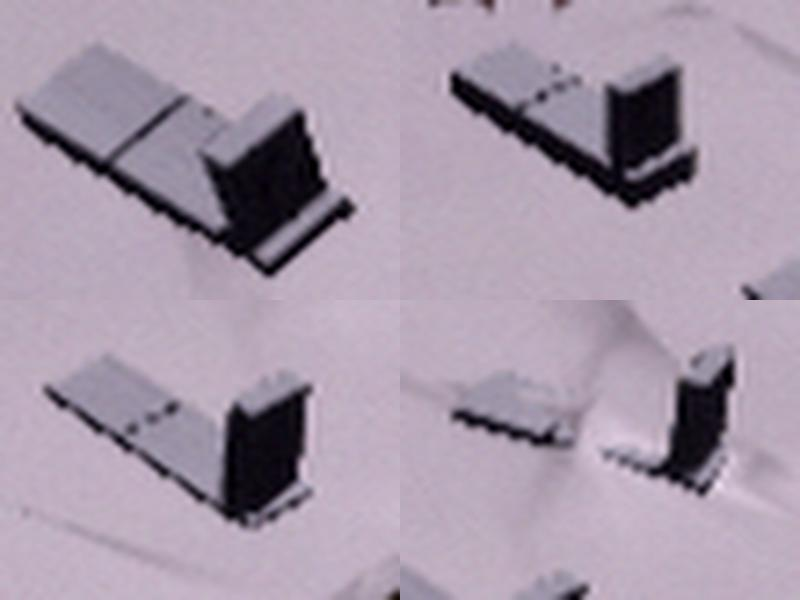

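```bash
cat > fit.py <<'E'
from h import *
from scipy.optimize import minimize
def boxes(x,y,a,t,c=0,z0=0,tabyaw=0):
    R=np.array([[np.cos(a),-np.sin(a)],[np.sin(a),np.cos(a)]])
    out=[]
    for (x0,x1,w,za,zb) in [(-55,55,17,c,t),(-49,-37,15,t,68)]:
        cs=np.array([[x0,-w],[x1,-w],[x1,w],[x0,w]])@R.T+[x,y]
        out.append((cs,max(za,c)+z0,zb+z0))
    return out
S=6
def render(cam,bx,win,bg,top,dark):
    u0,v0,w,h=win
    im=np.full((h*S,w*S,3),bg,np.float32)
    o=robot.camera_info(cam)['world_from_camera'][:3,3]
    def poly(P,col):
        q=(proj(cam,P)-[u0,v0]+0.5)*S-0.5
        cv2.fillConvexPoly(im,np.round(q*16).astype(np.int32),tuple(float(v) for v in col),cv2.LINE_AA,4)
    for cs,za,zb in bx:
        for k in range(4):
            p,q=cs[k],cs[(k+1)%4]
            n=np.array([(q-p)[1],-(q-p)[0]])
            if n@(o[:2]-p)>0:
                L=max(2,1)
                poly(np.array([[*p,za],[*q,za],[*q,zb],[*p,zb]]),dark)
        poly(np.array([[*c,zb] for c in cs]),top)
    return cv2.resize(cv2.GaussianBlur(im,(0,0),S*0.4),(w,h),interpolation=cv2.INTER_AREA)
def fit(imgs,x0,ts=(10,14,18,22),cs=(0,4),mask=None):
    res=[]
    for t in ts:
        for c in cs:
            def cost(p,ret=False):
                e=0
                for cam,(im,win,bg,top,dark,wt) in imgs.items():
                    u0,v0,w,h=win
                    r=render(cam,boxes(p[0],p[1],p[2],t,c),win,bg,top,dark)
                    d=np.abs(r-im[v0:v0+h,u0:u0+w].astype(np.float32)).clip(0,60)
                    e+=wt*d.mean()
                return e
            best=None
            for st in (0,1):
                s0=x0 if best is None else best.x
                m=minimize(cost,s0,method='Nelder-Mead',options=dict(initial_simplex=np.array(s0)+np.array([[0,0,0],[8,0,0],[0,8,0],[0,0,.12]])*(1 if st==0 else .3),maxiter=90,xatol=.1,fatol=.01))
                if best is None or m.fun<best.fun: best=m
            res.append((best.fun,t,c,best.x))
    return sorted(res,key=lambda r:r[0])
E
cat > run1.py <<'E'
from fit import *
import pickle
m=pickle.load(open('m.pkl','rb'))
imgt,ims=cv2.imread('pics/top0.png'),cv2.imread('pics/side0.png')
P={'A':((655,208,1.3),(142,286,55,48)),'B':((662,-277,1.2),(250,164,50,40)),'C':((495,-210,1.1),(291,196,50,42)),'D':((506,-355,1.4),(308,164,50,40))}
for k,(x0,win) in P.items():
    x,y,a=x0
    sub=ims[win[1]:win[1]+win[3],win[0]:win[0]+win[2]].reshape(-1,3)
    g=sub.sum(1); bg=np.median(sub[g>np.percentile(g,50)],0)
    gray=np.array([172,165,162.]);dk=np.percentile(sub,2,axis=0)
    lo=g<330; dk=np.median(sub[lo],0)
    if k=='A':print(bg,dk,[sub[(g>a0)&(g<a0+30)].shape[0] for a0 in range(150,660,30)])
    mid=(g>400)&(g<520); gray=np.median(sub[mid],0)
    print(k,bg,gray,dk)
    r=fit({'side':(ims,win,bg,gray,dk,1.)},x0,cs=(0,4,8) )
    for q in r[:6]:print('  ',round(q[0],2),q[1],q[2],np.round(q[3],2))
E
time python3 run1.py
```

```text
[185. 174. 184.] [74. 68. 70.] [0, 123, 118, 16, 21, 19, 18, 22, 23, 55, 123, 326, 750, 868, 0, 0, 0]
A [185. 174. 184.] [168. 155. 161.] [74. 68. 70.]Traceback (most recent call last):
  File "run1.py", line 15, in <module>
    r=fit({'side':(ims,win,bg,gray,dk,1.)},x0,cs=(0,4,8) )
  File "fit.py", line 42, in fit
    m=minimize(cost,s0,method='Nelder-Mead',options=dict(initial_simplex=np.array(s0)+np.array([[0,0,0],[8,0,0],[0,8,0],[0,0,.12]])*(1 if st==0 else .3),maxiter=90,xatol=.1,fatol=.01))
    res = _minimize_neldermead(fun, x0, args, callback, bounds=bounds,
                               **options)
    fxr = func(xr)
    fx = function(np.copy(x), *(wrapper_args + args))
  File "fit.py", line 35, in cost
    r=render(cam,boxes(p[0],p[1],p[2],t,c),win,bg,top,dark)
  File "fit.py", line 24, in render
    poly(np.array([[*p,za],[*q,za],[*q,zb],[*p,zb]]),dark)
    ~~~~^^^^^^^^^^^^^^^^^^^^^^^^^^^^^^^^^^^^^^^^^^^^^^^^^^
  File "fit.py", line 16, in poly
    q=(proj(cam,P)-[u0,v0]+0.5)*S-0.5
       ~~~~^^^^^^^
  File "h.py", line 10, in proj
    i=robot.camera_info(c);K=np.array([[i['fx'],0,i['cx']],[0,i['fy'],i['cy']],[0,0,1]])
ValueError: time passes only in moves, steps and waits

real	0m16.490s
user	0m8.294s
sys	0m2.734s
```

```bash
python3 - <<'E'
from rig import robot
import pickle
pickle.dump({c:robot.camera_info(c) for c in('top','side')},open('ci.pkl','wb'))
E
sed -i 's/^import cv2, numpy as np/import cv2, numpy as np, pickle\nCI=pickle.load(open("\.\/ci.pkl","rb"))/; s/robot.camera_info(c)/CI[c]/' h.py
sed -i 's/robot.camera_info(cam)/CI[cam]/' fit.py
sed -i 's/208,1.3/208,-.3/;s/-277,1.2/-277,-.25/;s/-210,1.1/-210,-.3/;s/-355,1.4/-355,0/' run1.py
time python3 run1.py
```

```text
[185. 174. 184.] [74. 68. 70.] [0, 123, 118, 16, 21, 19, 18, 22, 23, 55, 123, 326, 750, 868, 0, 0, 0]
A [185. 174. 184.] [168. 155. 161.] [74. 68. 70.]
   4.78 18 8 [ 6.6080e+02  2.0757e+02 -1.2000e-01]
   4.84 18 4 [ 6.6040e+02  2.0713e+02 -1.2000e-01]
   5.08 22 8 [ 6.5870e+02  2.0855e+02 -1.2000e-01]
   5.32 14 4 [ 6.6257e+02  2.0602e+02 -1.2000e-01]
   5.4 14 0 [ 6.6257e+02  2.0567e+02 -1.2000e-01]
   5.5 18 0 [ 6.6047e+02  2.0682e+02 -1.3000e-01]
B [185. 173. 184.] [170. 157. 163.] [73. 67. 70.]
   3.85 22 4 [ 6.6507e+02 -2.7600e+02 -3.3000e-01]
   4.31 18 0 [ 6.6709e+02 -2.7979e+02 -3.2000e-01]
   4.49 22 8 [ 6.6501e+02 -2.7468e+02 -3.3000e-01]
   4.73 18 4 [ 6.6548e+02 -2.7713e+02 -3.3000e-01]
   5.2 14 0 [ 6.6839e+02 -2.8169e+02 -3.3000e-01]
   5.2 22 0 [ 6.6521e+02 -2.7684e+02 -3.4000e-01]
C [189. 177. 188.] [170. 157. 163.] [73. 67. 70.]
   4.26 10 4 [ 4.9814e+02 -2.0882e+02 -3.6000e-01]
   4.34 10 8 [ 4.9874e+02 -2.0650e+02 -3.5000e-01]
   4.49 14 8 [ 4.9767e+02 -2.0605e+02 -3.5000e-01]
   5.83 10 0 [ 4.9812e+02 -2.0895e+02 -3.6000e-01]
   5.93 14 4 [ 4.9857e+02 -2.0764e+02 -3.3000e-01]
   6.07 18 8 [ 4.9847e+02 -2.0572e+02 -3.4000e-01]
D [188. 176. 186.] [171. 159. 166.] [76.  69.5 73. ]
   6.78 14 8 [ 506.49 -356.32   -0.  ]
   7.03 10 8 [ 5.0698e+02 -3.5529e+02  2.0000e-02]
   7.11 10 4 [ 507.76 -360.59    0.  ]
   7.73 18 8 [ 5.0634e+02 -3.5457e+02  2.0000e-02]
   7.84 14 4 [ 5.0661e+02 -3.5725e+02 -2.0000e-02]
   8.15 10 0 [ 5.0795e+02 -3.6216e+02 -2.0000e-02]
real	0m39.009s
user	0m35.204s
sys	0m4.100s
```

```bash
python3 - <<'E'
import cv2,numpy as np
a=cv2.imread('pics/side0.png')[190:250,150:230]; b=cv2.imread('pics/top0.png')[120:180,205:285]
f=lambda i:cv2.resize(i,(800,600),interpolation=cv2.INTER_LANCZOS4)
cv2.imwrite('pics/bs.png',f(a));cv2.imwrite('pics/bt.png',f(b))
E
```

```text
(no output)
```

View pics/bs.png

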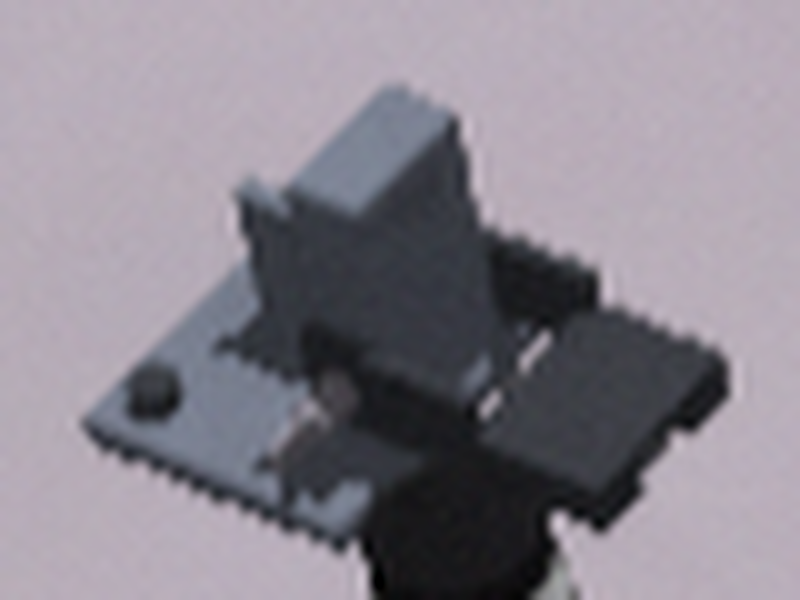

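View pics/bt.png

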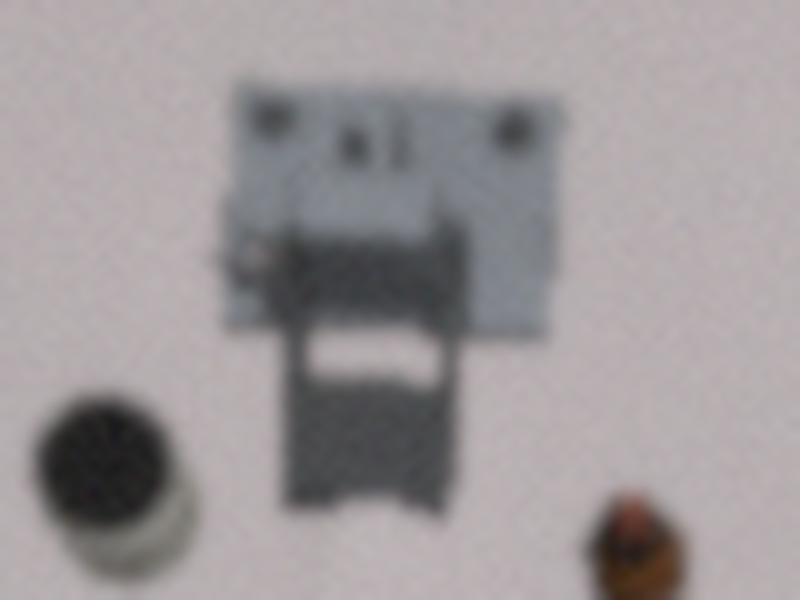

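```bash
python3 - <<'E'
from h import *
S=lambda u,v:((u+.5)/10-.5+150,(v+.5)/10-.5+190)
T=lambda u,v:((u+.5)/10-.5+205,(v+.5)/10-.5+120)
pairs={'FL':(T(288,490),S(605,482)),'FR':(T(445,492),S(725,362)),'BL':(T(295,378),S(485,440)),'BR':(T(458,382),S(603,305)),
'colTopFL':(T(303,236),S(360,215)),'colTopFR':(T(440,240),S(455,125))}
for k,(t,s) in pairs.items():
    p,e=tri(t,s);print(k,np.round(p,1),round(e,1))
m=pickle.load(open('m.pkl','rb'))
J=m['specimen_jar','side'][0]['extent'];print(J)
for z in (34,):
  print('shoe at z',z)
  for k in ('FL','FR','BL','BR'):
    print(k,np.round(onz('top',pairs[k][0],z+4),1),np.round(onz('side',pairs[k][1],z+4),1))
# jar: bottle centers
print('jar cap top',onz('top',T(102,458),74),onz('side',(130+198/3,150+285/3),74))
print('bottle', onz('top',T(632,505),102), onz('side',(130+325/3,150+135/3),102))
E
```

```text
FL [688.9  -1.   30.4] 2.0
FR [690.1 -51.9  26.8] 1.7
BL [ 7.267e+02 -3.000e-01  2.750e+01] 0.6
BR [727.9 -53.2  28.2] 0.6
colTopFL [755.9  -5.5  88.4] 3.8
colTopFR [759.3 -47.8  82.3] 4.6
[196.9, 251.0, 17.0, 33.4]
shoe at z 34
FL [685.7  -2.3  38. ] [685.    4.4  38. ]
FR [687.8 -52.5  38. ] [682.1 -43.7  38. ]
BL [723.1  -1.7  38. ] [719.8   6.9  38. ]
BR [724.6 -54.1  38. ] [721.4 -45.8  38. ]
jar cap top [682.79688752  52.63973579  74.        ] [677.46223977  63.15562631  74.        ]
bottle [ 668.48937423 -115.29545557  102.        ] [ 665.84073205 -103.834435    102.        ]
```

>>> play_rows(
  motion=[
    [0.03,0.03,0,0,0,0.12,-1],
    [0.06,0.06,0,0,0,0.24,-1],
    [0.085,0.095,0,0,0,0.36,-1],
    [0.11,0.125,0,0,0,0.48,-1],
    [0.135,0.155,0,0,0,0.6,-1],
    [0.165,0.185,0,0,0,0.72,-1],
    [0.195,0.22,0,0,0,0.84,-1],
    [0.22,0.25,0,0,0,0.98,-1],
  ],
  squeeze=20,
)

```text
time: 1.57
eef_pos: [351.5, -310.1, 219.8]
orientation: [3.141, 0.0, 1.202]
wrist_force: [0.7, -0.3, 0.1]
grip_width: 0.997
```

>>> play_rows(
  motion=[
    [0.03,0.03,0,0,0,0,-1],
    [0.06,0.06,0,0,0,0,-1],
    [0.085,0.09,-0.01,0,0,0,-1],
    [0.106,0.115,-0.02,0,0,0,-1],
    [0.106,0.115,-0.03,0,0,0,-1],
    [0.106,0.115,-0.03,0,0,0,-1],
  ],
)

```text
time: 2.07
eef_pos: [455.7, -194.5, 187.2]
orientation: [-3.137, -0.0, 1.201]
wrist_force: [-0.4, -1.3, -0.6]
grip_width: 1.005
```

```bash
cat > snap.py <<'E'
import sys
from h import *
n=sys.argv[1]
crop={'top':None,'side':None}
for c in ('top','side'):
    im=robot.camera(c);cv2.imwrite(f'pics/{c}{n}.png',im)
s=robot.read_state();print(s['time'],s['eef_pos'].round(1),s['orientation'].round(3),s['wrist_force'].round(2),s['grip_width'])
E
python3 snap.py 1
python3 - <<'E'
import cv2,numpy as np
a=cv2.imread('pics/side1.png')[110:250,240:427];b=cv2.imread('pics/top1.png')[160:280,240:400]
cv2.imwrite('pics/c1.png',np.hstack([cv2.resize(a,(400,300),interpolation=3),cv2.resize(b,(400,300),interpolation=3)]))
E
```

```text
2.1667 [ 455.7 -196.9  189. ] [-3.14   0.     1.197] [ 0.01 -0.82 -0.04] 0.996117386564829
```

View pics/c1.png

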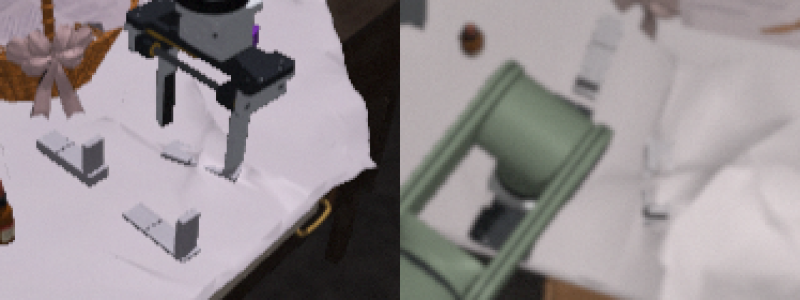

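```bash
cat > ov.py <<'E'
from h import *
def fingers(cam,img,tcp,alpha,op,crop,k,out):
    x,y,w,h=crop
    im=cv2.resize(img[y:y+h,x:x+w],None,fx=k,fy=k,interpolation=cv2.INTER_CUBIC)
    d=np.array([np.cos(alpha),np.sin(alpha),0]);n=np.array([-d[1],d[0],0])
    for s in (1,-1):
        a=[tcp+s*d*o+n*q+np.array([0,0,z]) for o in (op/2,op/2+12.5) for q in (-8,8) for z in (-14,30)]
        p=((proj(cam,a)-[x,y]+.5)*k-.5).astype(int)
        for i in range(8):
            for j in range(i):
                if bin(i^j).count('1')==1: cv2.line(im,tuple(map(int,p[i])),tuple(map(int,p[j])),(0,0,255),1)
    cv2.imwrite(out,im)
if __name__=='__main__':
    fingers('side',cv2.imread('pics/side1.png'),np.array([455.7,-196,188.5]),-.374,94,(290,110,90,80),7,'pics/ov1.png')
E
python3 ov.py
```

```text
(no output)
```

View pics/ov1.png

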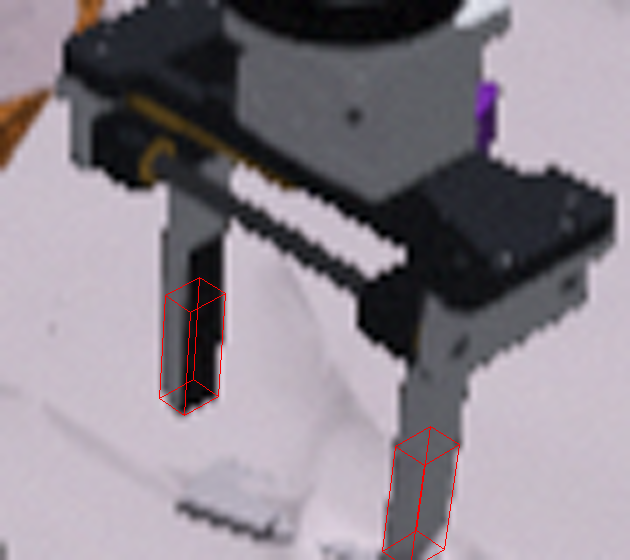

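>>> play_rows(
  motion=[
    [0.002,0.002,-0.04,0,0,0.01,-1],
    [0.002,0.002,-0.08,0,0,0.01,-1],
    [0.002,0.002,-0.115,0,0,0.01,-0.5],
    [0.002,0.002,-0.135,0,0,0.01,0],
    [0.002,0.002,-0.144,0,0,0.01,0.3],
    [0.002,0.002,-0.144,0,0,0.01,0.5],
  ],
  squeeze=20,
)

```text
time: 2.67
eef_pos: [456.5, -195.2, 43.9]
orientation: [-3.138, -0.001, 1.204]
wrist_force: [-0.3, 0.5, -0.3]
grip_width: 0.752
```

```bash
python3 - <<'E'
from h import *
im=robot.camera('side');cv2.imwrite('pics/side2.png',im)
s=robot.read_state();print(s['time'],s['eef_pos'].round(1),s['orientation'].round(3),s['wrist_force'].round(2),s['grip_width'])
cv2.imwrite('pics/c2.png',cv2.resize(im[150:250,270:390],None,fx=6,fy=6,interpolation=2))
E
```

```text
2.7167 [ 458.  -195.9   45.6] [-3.141  0.     1.205] [ 1.42 -0.17  0.91] 0.7110458970425201
```

View pics/c2.png

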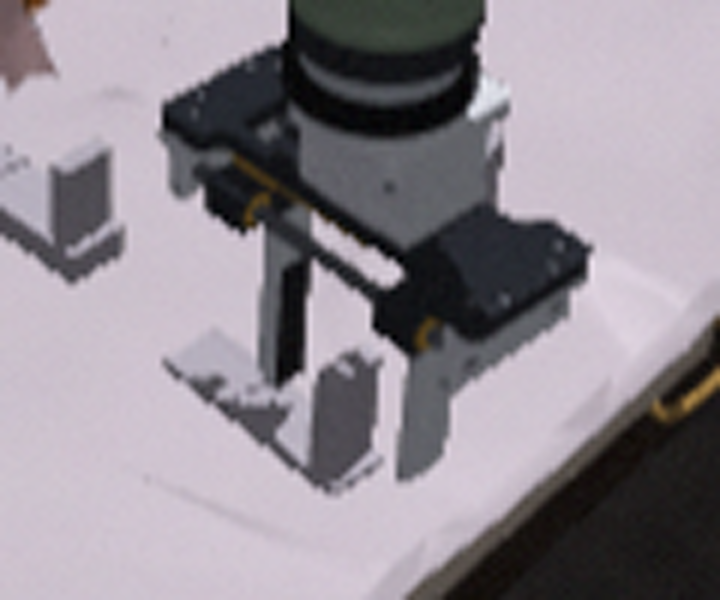

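>>> play_rows(
  motion=[
    [0,0,0,0,0,0,0.7],
    [0,0,0,0,0,0,1],
    [0,0,0,0,0,0,1],
    [0,0,0,0,0,0,1],
    [0,0,0,0,0,0,1],
  ],
  squeeze=20,
)

```text
time: 3.13
eef_pos: [459.1, -194.9, 46.4]
orientation: [3.14, 0.0, 1.207]
wrist_force: [-0.0, 0.7, -0.1]
grip_width: 0.359
```

>>> play_rows(
  motion=[
    [0,0,0,0,0,0,1],
    [0,0,0,0,0,0,1],
    [0,0,0,0,0,0,1],
    [0,0,0,0,0,0,1],
    [0,0,0,0,0,0,1],
  ],
  squeeze=20,
)

```text
time: 3.55
eef_pos: [458.2, -194.5, 45.4]
orientation: [-3.141, 0.0, 1.207]
wrist_force: [-1.7, -0.1, 1.8]
grip_width: 0.125
```

```bash
python3 - <<'E'
from h import *
S=lambda u,v:((u+.5)/10-.5+150,(v+.5)/10-.5+190)
T=lambda u,v:((u+.5)/10-.5+205,(v+.5)/10-.5+120)
for n,p in dict(FL=(360,217),FR=(456,125),BR=(400,85),BL=(295,185)).items(): print('col',n,onz('side',S(*p),94).round(1))
for n,p in dict(FL=(303,236),FR=(440,240)).items(): print('colT',n,onz('top',T(*p),94).round(1))
for g in (17,21,25):
  print(g,[onz('side',S(*p),g+18).round(1)[:2] for p in [(600,482),(725,358),(487,445),(603,308)]])
  print('T',[onz('top',T(*p),g+18).round(1)[:2] for p in [(288,490),(445,492),(295,378),(458,382)]])
# plates with top cam
E
cat > run2.py <<'E'
from fit import *
it=cv2.imread('pics/top0.png')
P={'A':((660,207,-.12),18,(155,152,32,46)),'B':((665,-276,-.33),22,(305,162,32,42)),'C':((498,-209,-.36),10,(282,212,32,42))}
for k,(x0,t,win) in P.items():
    sub=it[win[1]:win[1]+win[3],win[0]:win[0]+win[2]].reshape(-1,3);g=sub.sum(1)
    bg=np.median(sub[g>np.percentile(g,60)],0);gray=np.median(sub[(g>np.percentile(g,8))&(g<np.percentile(g,25))],0);dk=np.percentile(sub,1,axis=0)
    for q in fit({'top':(it,win,bg,gray,dk,1.)},x0,ts=(t,),cs=(0,)): print(k,bg,gray,dk,round(q[0],2),q[3].round(2))
E
python3 run2.py
```

```text
col FL [ 7.532e+02 -4.000e-01  9.400e+01]
col FR [752.5 -38.1  94. ]
col BR [774.  -43.5  94. ]
col BL [774.4  -1.9  94. ]
colT FL [752.2  -7.   94. ]
colT FR [753.2 -49.9  94. ]
17 [array([688. ,   2.9]), array([684.8, -47.1]), array([720.4,   6. ]), array([722.9, -47.1])]
T [array([686.6,  -2. ]), array([688.6, -52.3]), array([724. ,  -1.4]), array([725.5, -53.8])]
21 [array([685.5,   5.7]), array([682.3, -44.1]), array([717.6,   8.8]), array([720.1, -44.1])]
T [array([685.4,  -2.4]), array([687.5, -52.6]), array([722.8,  -1.8]), array([724.3, -54.2])]
25 [array([682.9,   8.4]), array([679.7, -41.1]), array([714.9,  11.5]), array([717.4, -41.1])]
T [array([684.3,  -2.9]), array([686.3, -52.9]), array([721.6,  -2.3]), array([723. , -54.5])]
A [178. 176. 185.] [159. 156. 161.] [105.13 102.84 106.42] 4.54 [ 6.582e+02  2.054e+02 -1.400e-01]
B [181. 179. 187.] [165. 162. 168.] [96.72 94.72 97.72] 4.67 [ 6.6394e+02 -2.7768e+02 -3.0000e-01]
C [189. 187. 196.] [171. 167. 173.] [109.   108.   111.86] 3.82 [ 4.9702e+02 -2.1071e+02 -3.7000e-01]
```

>>> play_rows(
  motion=[
    [0,0,0.02,0,0,0,1],
    [0.015,0.02,0.035,0,0,0.08,1],
    [0.035,0.05,0.04,0,0,0.16,1],
    [0.055,0.08,0.04,0,0,0.24,1],
    [0.07,0.11,0.04,0,0,0.32,1],
    [0.08,0.14,0.04,0,0,0.38,1],
    [0.09,0.166,0.04,0,0,0.38,1],
    [0.09,0.166,0.04,0,0,0.38,1],
  ],
  squeeze=20,
)

```text
time: 4.22
eef_pos: [549.4, -24.0, 85.0]
orientation: [3.141, -0.002, 1.591]
wrist_force: [0.1, -0.4, -0.9]
grip_width: 0.125
```

```bash
python3 snap.py 3; python3 - <<'E'
from ov import *
fingers('side',cv2.imread('pics/side3.png'),np.array([549.4,-24.4,85]),.02,12,(180,180,110,82),7,'pics/ov3.png')
cv2.imwrite('pics/top3z.png',cv2.resize(cv2.imread('pics/top3.png')[110:230,180:300],None,fx=5,fy=5,interpolation=2))
E
```

```text
4.3167 [548.1 -27.6  84.8] [-3.14   0.     1.589] [-0.73  0.28 -1.58] 0.12606608154469015
```

View pics/ov3.png

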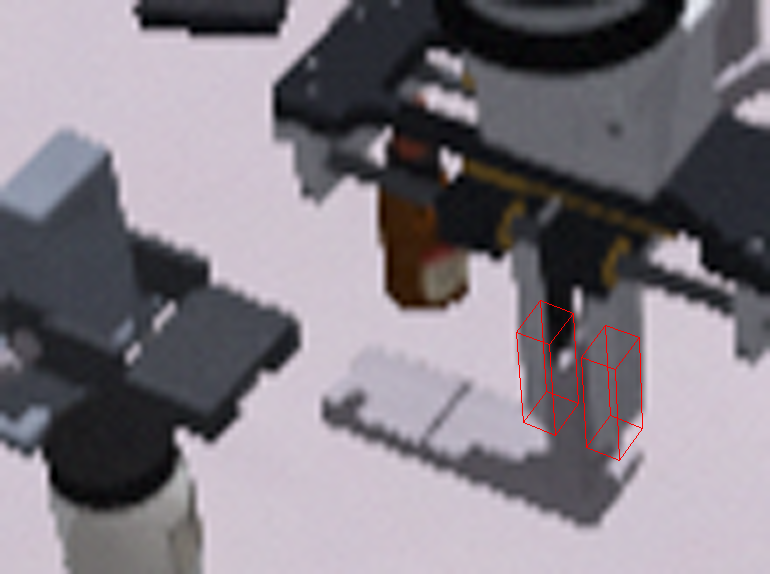

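View pics/top3z.png

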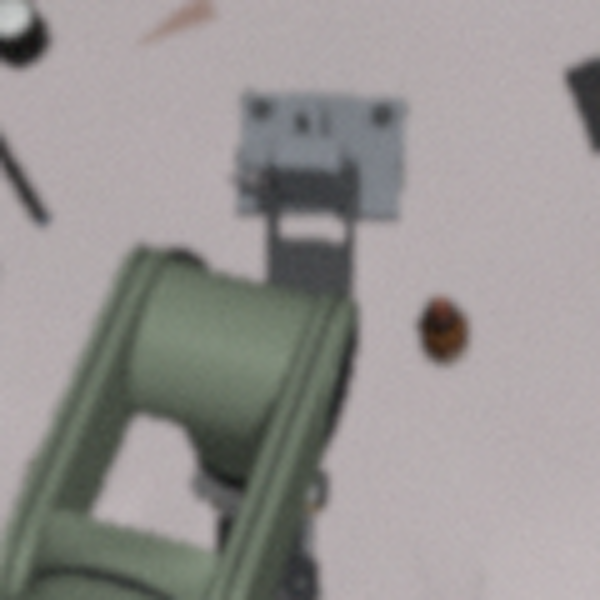

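```bash
python3 - <<'E'
from h import *
T=lambda u,v:((u+.5)/10-.5+205,(v+.5)/10-.5+120)
print('top jar base',onz('top',T(130,510),0).round(1),'cap',onz('top',T(102,458),74).round(1))
def circ(x,y,z,r): 
    a=np.linspace(0,6.28,60);return np.stack([x+r*np.cos(a),y+r*np.sin(a),0*a+z],1)
for x,y in [(683,53),(680,58),(677,63)]:
    for cam in('side','top'):
        b=proj(cam,circ(x,y,0,24));t=proj(cam,circ(x,y,74,20))
        print((x,y),cam,'base',b.min(0).round(1),b.max(0).round(1),'cap',t.min(0).round(1),t.max(0).round(1))
im=cv2.imread('pics/side0.png')
cv2.imwrite('pics/jar.png',cv2.resize(im[228:273,170:230],(800,600),interpolation=4))
E
```

```text
top jar base [687.   53.2   0. ] cap [682.8  52.6  74. ]
(683, 53) side base [191.2 253.9] [210.9 269.2] cap [188.1 235. ] [205.3 247.8]
(683, 53) top base [210.2 164.7] [224.8 178.8] cap [208.3 159.2] [221.  171.4]
(680, 58) side base [190.9 255.7] [210.7 271.2] cap [187.8 236.8] [205.1 249.7]
(680, 58) top base [208.6 165.5] [223.2 179.6] cap [206.6 160. ] [219.3 172.3]
(677, 63) side base [190.7 257.5] [210.5 273.1] cap [187.5 238.6] [204.9 251.6]
(677, 63) top base [207.  166.3] [221.6 180.4] cap [205.  160.8] [217.7 173.1]
```

View pics/jar.png

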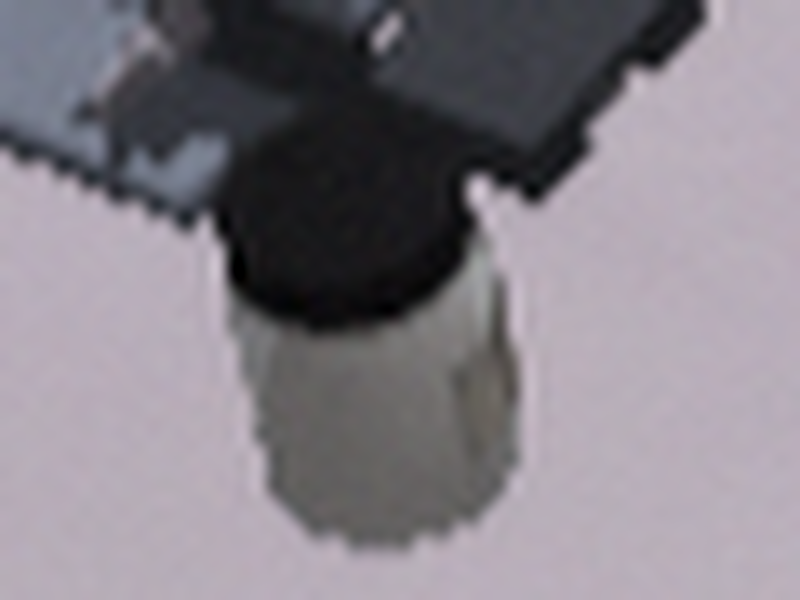

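```bash
cat > ovb.py <<'E'
from h import *
def box(b,yaw,x0,x1,hw,z0,z1):
    R=np.array([[np.cos(yaw),-np.sin(yaw)],[np.sin(yaw),np.cos(yaw)]])
    return [np.r_[R@[x,y]+b,z] for x in (x0,x1) for y in (-hw,hw) for z in (z0,z1)]
def draw(im,cam,pts,x,y,k,col):
    p=((proj(cam,pts)-[x,y]+.5)*k-.5).astype(int)
    for i in range(8):
        for j in range(i):
            if bin(i^j).count('1')==1: cv2.line(im,tuple(map(int,p[i])),tuple(map(int,p[j])),col,1)
def run(b,yaw,g,out,extra=[]):
    o=[]
    for cam,(x,y) in dict(side=(155,193),top=(212,128)).items():
        im=cv2.resize(cv2.imread(f'pics/{cam}0.png')[y:y+50,x:x+75 if cam=='side' else x+50],None,fx=9,fy=9,interpolation=2)
        draw(im,cam,box(b,yaw,0,42,28,g,g+18),x,y,9,(0,0,255))
        draw(im,cam,box(b,yaw,68,92,21,0,94),x,y,9,(0,255,0))
        o.append(im[:, :460] if cam=='top' else im[:,:])
    cv2.imwrite(out,np.hstack([o[0],o[1]])[:, :])
import sys
a=[float(v) for v in sys.argv[1:5]]
run(np.array(a[:2]),a[2],a[3],sys.argv[5])
E
python3 ovb.py 685 -27 0.01 21 pics/ob1.png; python3 -c "
import cv2;i=cv2.imread('pics/ob1.png');print(i.shape);cv2.imwrite('pics/ob1.png',cv2.resize(i,(800,int(800*i.shape[0]/i.shape[1]))))"
```

```text
(450, 1125, 3)
```

View pics/ob1.png

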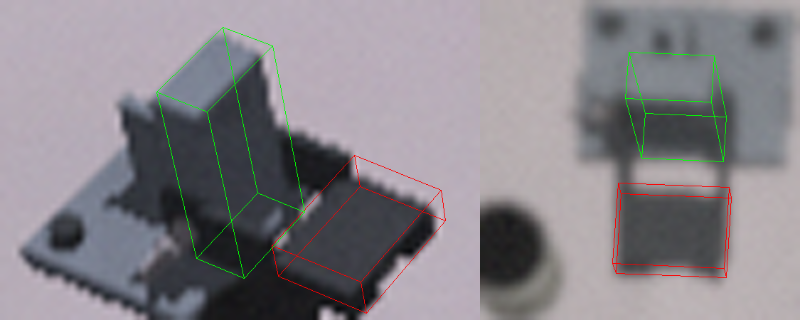

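```bash
sed -i 's/68,92,21,0/68,92,19,0/' ovb.py; python3 ovb.py 686 -24.5 0.01 17 pics/ob2.png; python3 -c "
import cv2;i=cv2.imread('pics/ob2.png');print(i.shape);cv2.imwrite('pics/ob2.png',cv2.resize(i,(800,int(800*i.shape[0]/i.shape[1]))))"
```

```text
(450, 1125, 3)
```

View pics/ob2.png

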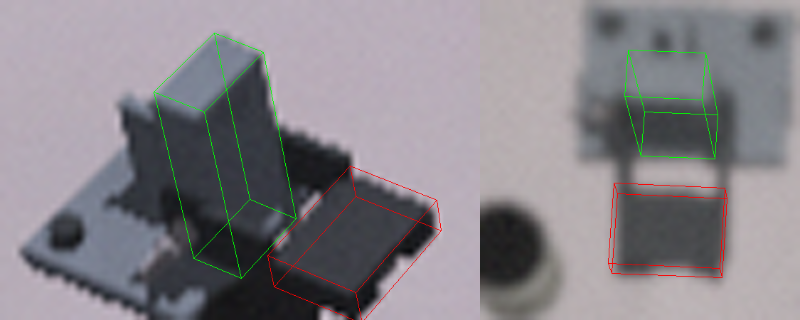

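>>> play_rows(
  motion=[
    [0,0.001,-0.02,0,0,0,1],
    [0,0.001,-0.035,0,0,0,1],
    [0,0.001,-0.04,0,0,0,1],
    [0.012,0.001,-0.04,0,0,0,1],
    [0.024,0.001,-0.04,0,0,0,1],
    [0.032,0.001,-0.04,0,0,0,1],
  ],
)

```text
time: 4.82
eef_pos: [581.1, -29.1, 45.8]
orientation: [3.141, 0.0, 1.585]
wrist_force: [0.3, -0.3, -0.6]
grip_width: 0.126
```

>>> play_rows(
  motion=[
    [0.006,0,0,0,0,0,1],
    [0.012,0,0,0,0,0,1],
    [0.018,0,0,0,0,0,1],
    [0.018,0,0,0,0,0,1],
  ],
)

```text
time: 5.15
eef_pos: [599.4, -28.0, 45.4]
orientation: [3.141, 0.0, 1.587]
wrist_force: [0.3, -0.2, -0.4]
grip_width: 0.126
```

```bash
cat > sz.py <<'E'
import sys
from h import *
n=sys.argv[1];x,y,w,h=map(int,sys.argv[2:6]);c=sys.argv[6] if len(sys.argv)>6 else 'side'
im=robot.camera(c);cv2.imwrite(f'pics/{c}{n}.png',im)
s=robot.read_state();print(s['time'],s['eef_pos'].round(1),s['orientation'].round(3),s['wrist_force'].round(2),round(s['grip_width'],3))
k=min(800/w,600/h);cv2.imwrite(f'pics/z{n}.png',cv2.resize(im[y:y+h,x:x+w],None,fx=k,fy=k,interpolation=2))
E
python3 sz.py 4 150 180 120 90
```

```text
5.2 [598.7 -27.8  45.3] [-3.141  0.     1.587] [ 0.29 -0.33 -1.36] 0.129
```

View pics/z4.png

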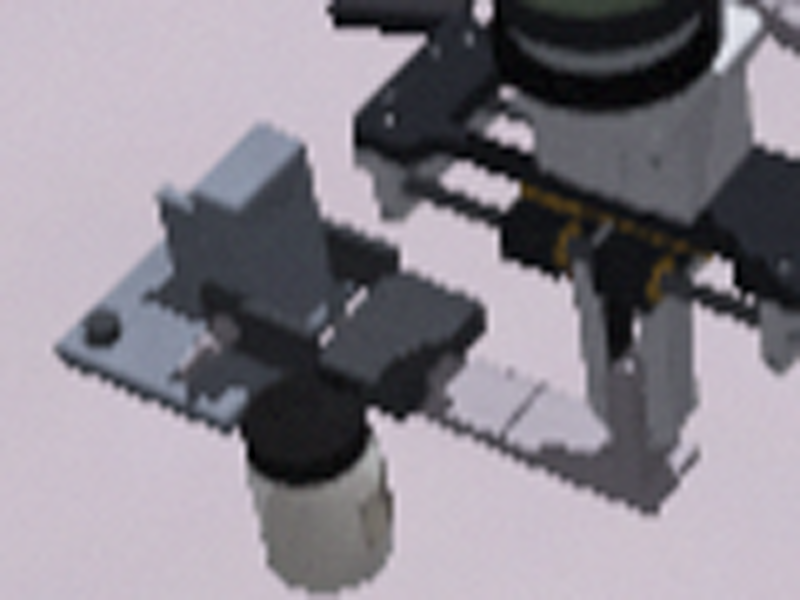

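>>> play_rows(
  motion=[
    [0.006,0.0005,0,0,0,0,1],
    [0.012,0.001,0,0,0,0,1],
    [0.018,0.001,0,0,0,0,1],
    [0.018,0.001,0,0,0,0,1],
  ],
)

```text
time: 5.53
eef_pos: [618.2, -26.6, 45.8]
orientation: [3.139, 0.0, 1.587]
wrist_force: [-0.0, 0.1, -1.7]
grip_width: 0.128
```

>>> play_rows(
  motion=[
    [0.006,0,0,0,0,0,1],
    [0.012,0,0,0,0,0,1],
    [0.016,0,0,0,0,0,1],
    [0.0165,0,0,0,0,0,1],
    [0.0165,0,0,0,0,0,1],
  ],
)

```text
time: 5.95
eef_pos: [633.3, -26.6, 45.4]
orientation: [3.142, 0.0, 1.587]
wrist_force: [-0.2, -0.4, -0.6]
grip_width: 0.126
```

```bash
python3 sz.py 5 150 180 120 90
```

```text
6.0 [632.9 -26.6  45.3] [-3.141 -0.     1.587] [ 0.15  0.78 -1.27] 0.129
```

View pics/z5.png

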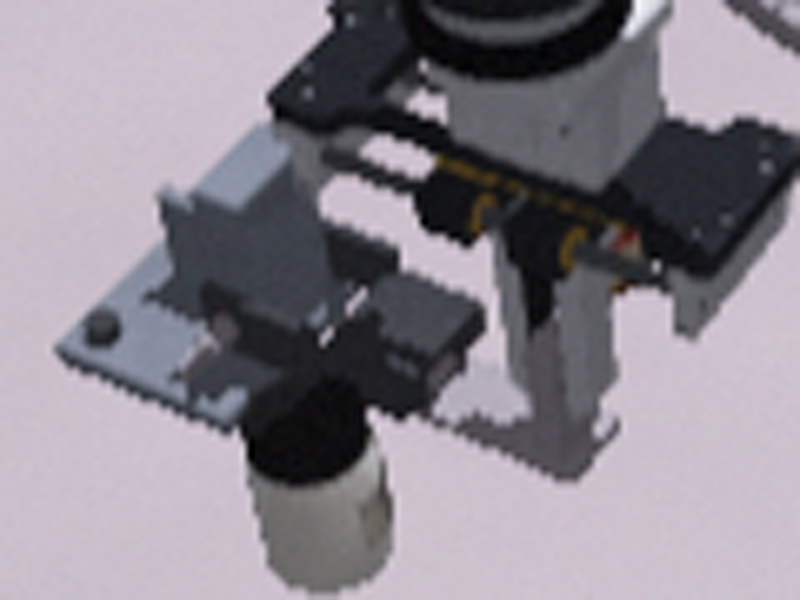

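>>> play_rows(
  motion=[
    [0,0,0,0,0,0,1],
    [0,0,0,0,0,0,1],
    [0,0,0,0,0,0,1],
    [0.003,0,0,0,0,0,1],
    [0.003,0,0,0,0,0,1],
    [0.003,0,0,0,0,0,1],
    [0.003,0,0,0,0,0,1],
    [0.0,0,0,0,0,0,1],
  ],
)

```text
time: 6.67
eef_pos: [633.4, -26.7, 45.6]
orientation: [3.141, 0.0, 1.587]
wrist_force: [0.3, -0.4, -1.4]
grip_width: 0.127
```

>>> play_rows(
  motion=[
    [-0.02,0,0,0,0,0,1],
    [-0.05,0,0,0,0,0,1],
    [-0.085,0,0,0,0,0,1],
    [-0.115,0,0.01,0,0,0,1],
    [-0.125,-0.02,0.02,0,0,-0.06,1],
    [-0.14,-0.05,0.02,0,0,-0.16,1],
    [-0.155,-0.085,0.02,0,0,-0.26,1],
    [-0.165,-0.12,0.02,0,0,-0.32,1],
  ],
)

```text
time: 7.33
eef_pos: [466.4, -147.0, 65.8]
orientation: [3.142, 0.0, 1.264]
wrist_force: [1.4, -0.2, -0.7]
grip_width: 0.128
```

>>> play_rows(
  motion=[
    [-0.006,-0.03,0,0,0,-0.04,1],
    [-0.01,-0.047,-0.01,0,0,-0.06,1],
    [-0.01,-0.047,-0.017,0,0,-0.06,1],
    [-0.01,-0.047,-0.02,0,0,-0.06,1],
    [-0.01,-0.047,-0.02,0,0,-0.06,1],
    [-0.01,-0.047,-0.02,0,0,-0.06,0.2],
  ],
)

```text
time: 7.83
eef_pos: [458.0, -192.5, 45.4]
orientation: [-3.141, -0.001, 1.208]
wrist_force: [-0.2, 1.0, -0.5]
grip_width: 0.163
```

>>> play_rows(
  motion=[
    [0,0,0,0,0,0,-0.3],
    [0,0,0,0,0,0,-0.6],
    [0,0,0.005,0,0,0,-1],
    [0,0,0.04,0,0,0,-1],
    [0,-0.02,0.08,0,0,0.05,-1],
    [0,-0.06,0.11,0,0,0.15,-1],
    [0,-0.1,0.11,0,0,0.25,-1],
    [0.002,-0.13,0.11,0,0,0.36,-1],
  ],
)

```text
time: 8.5
eef_pos: [462.0, -326.2, 160.0]
orientation: [3.136, 0.006, 1.574]
wrist_force: [0.6, 0.2, 0.2]
grip_width: 0.732
```

```bash
python3 sz.py 6 270 130 140 105
```

```text
8.55 [ 461.7 -333.3  159.2] [3.136 0.011 1.574] [ 1.24 -4.02  1.21] 0.769
```

View pics/z6.png

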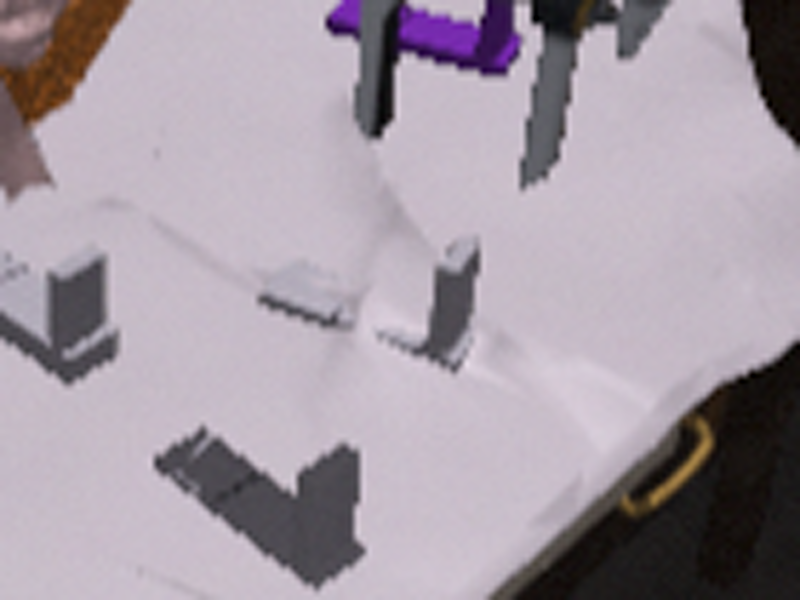

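```bash
python3 - <<'E'
from fit import *
im0=cv2.imread('pics/side3.png');x,y,w,h=215,215,70,45
o=[]
for t in (10,14,18):
    im=cv2.resize(im0[y:y+h,x:x+w],None,fx=8,fy=8,interpolation=2)
    for cs,za,zb in boxes(549+43,-25.5-0,.018,t,0,39.8)[:1]:
        for z in (za,zb):
            p=((proj('side',[[*c,z] for c in cs])-[x,y]+.5)*8-.5).astype(int)
            cv2.polylines(im,[p.astype(np.int32)],True,(0,0,255) if z==zb else (0,200,0),1)
    o.append(im)
cv2.imwrite('pics/t3.png',cv2.resize(np.vstack([np.hstack(o[:2]),np.hstack([o[2],o[2]*0])]),(800,514)))
E
```

```text
(no output)
```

View pics/t3.png

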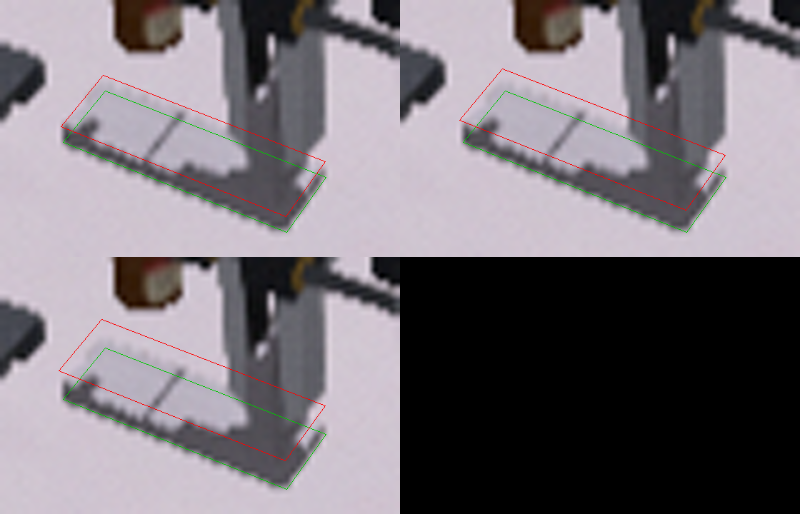

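>>> play_rows(
  motion=[
    [0,0,0,0,0,0,-1],
    [0,0,0,0,0,0,-1],
  ],
)

```text
time: 8.72
eef_pos: [459.7, -323.3, 155.4]
orientation: [-3.141, -0.001, 1.565]
wrist_force: [0.0, 0.1, 0.2]
grip_width: 0.912
```

```bash
cat > run3.py <<'E'
from fit import *
ims=cv2.imread('pics/side6.png')
win=(308,164,50,40);x0=(506,-356,0.)
bg,gray,dk=np.array([188,176,186.]),np.array([171,159,166.]),np.array([76,69.5,73])
for q in fit({'side':(ims,win,bg,gray,dk,1.)},x0,ts=(10,14,18),cs=(4,8,10))[:5]:print(round(q[0],2),q[1],q[2],q[3].round(2))
# tab only from top edges
E
python3 run3.py
python3 - <<'E'
import sys;sys.path.insert(0,'.')
from h import *
s=robot.read_state();print(s['eef_pos'],s['orientation'])
# tab top corners in z6 (k=5.714, off 270,130)
k=800/140
for p in [(432,268),(466,268),(478,238),(452,238)]:
    print(onz('side',((p[0]+.5)/k-.5+270,(p[1]+.5)/k-.5+130),68).round(1))
E
```

```text
13.17 10 10 [ 5.0604e+02 -3.5057e+02  8.0000e-02]
13.55 14 10 [ 5.0630e+02 -3.5519e+02  1.0000e-02]
13.71 10 8 [ 5.0690e+02 -3.5595e+02  3.0000e-02]
13.86 14 8 [ 5.0663e+02 -3.5600e+02 -1.0000e-02]
14.17 10 4 [ 5.0800e+02 -3.6058e+02  1.0000e-02]
[ 459.71324676 -323.28112846  155.35927594] [-3.14125736e+00 -1.15239174e-03  1.56482050e+00]
[ 469.8 -336.8   68. ]
[ 455.3 -344.4   68. ]
[ 458.7 -368.7   68. ]
[ 469.9 -362.8   68. ]
```

>>> play_rows(
  motion=[
    [0.004,-0.02,-0.01,0,0,0.006,-1],
    [0.004,-0.032,-0.045,0,0,0.006,-1],
    [0.004,-0.032,-0.08,0,0,0.006,-0.6],
    [0.004,-0.032,-0.1,0,0,0.006,0],
    [0.004,-0.032,-0.11,0,0,0.006,0.3],
    [0.004,-0.032,-0.11,0,0,0.006,0.4],
  ],
)

```text
time: 9.22
eef_pos: [462.1, -351.8, 42.2]
orientation: [-3.136, -0.006, 1.574]
wrist_force: [-0.0, 0.8, -0.2]
grip_width: 0.755
```

```bash
python3 sz.py 7 280 140 120 90
```

```text
9.2667 [ 463.4 -353.4   44.4] [-3.139e+00 -3.000e-03  1.574e+00] [-0.61 -0.5   0.11] 0.709
```

View pics/z7.png

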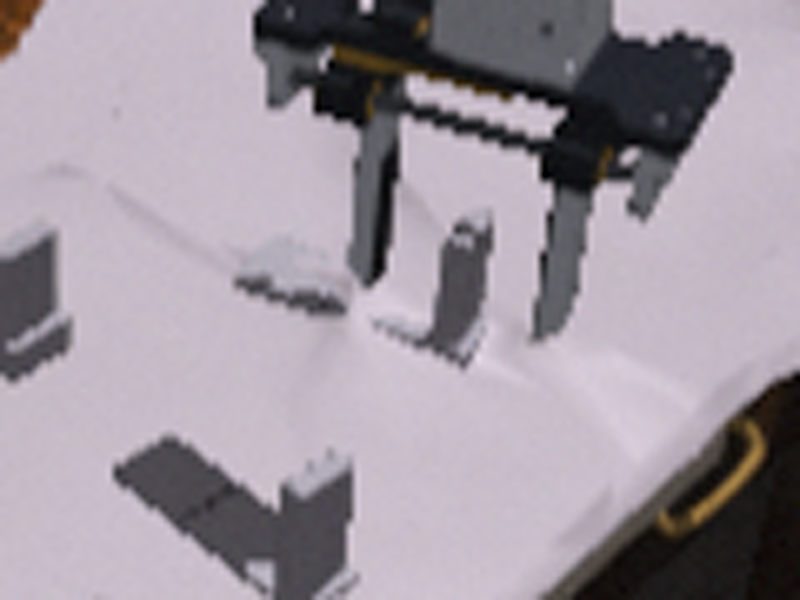

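>>> play_rows(
  motion=[
    [0,0,0,0,0,0,0.7],
    [0,0,0,0,0,0,1],
    [0,0,0,0,0,0,1],
    [0,0,0,0,0,0,1],
    [0,0,0,0,0,0,1],
    [0,0,0,0,0,0,1],
    [0,0,0,0,0,0,1],
    [0,0,0,0,0,0,1],
  ],
  squeeze=25,
)

```text
time: 9.93
eef_pos: [463.7, -355.7, 45.5]
orientation: [-3.141, -0.0, 1.573]
wrist_force: [-2.3, -0.0, 0.9]
grip_width: 0.142
```

>>> play_rows(
  motion=[
    [0,0,0,0,0,0,1],
    [0,0,0,0,0,0,1],
    [0,0,0.03,0,0,0,1],
    [0,0,0.07,0,0,0,1],
    [0,0,0.09,0,0,0,1],
    [0,0,0.09,0,0,0,1],
  ],
)

```text
time: 10.43
eef_pos: [467.1, -358.6, 141.3]
orientation: [3.134, 0.008, 1.573]
wrist_force: [0.9, -1.2, -0.3]
grip_width: 0.129
```

```bash
python3 sz.py 8 270 110 140 105
```

```text
10.4833 [ 465.6 -357.2  138.3] [3.137 0.005 1.573] [ 0.77 -0.06 -1.19] 0.127
```

View pics/z8.png

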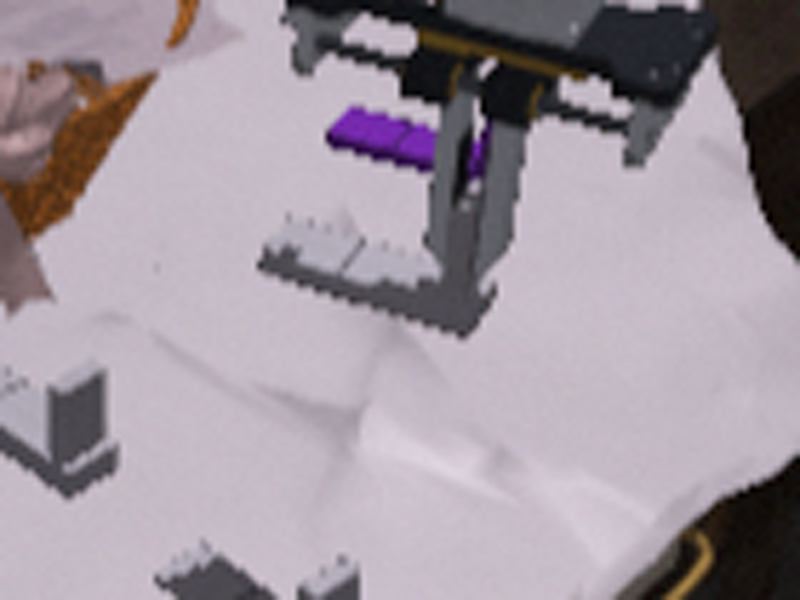

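>>> play_rows(
  motion=[
    [0.005,0.03,0,0,0,0,1],
    [0.015,0.07,0,0,0,0,1],
    [0.025,0.11,0,0,0,0,1],
    [0.035,0.15,0,0,0,0,1],
    [0.045,0.19,0,0,0,0,1],
    [0.055,0.23,0,0,0,0.01,1],
    [0.065,0.27,0,0,0,0.01,1],
    [0.075,0.3,-0.01,0,0,0.01,1],
  ],
)

```text
time: 11.15
eef_pos: [538.5, -52.3, 124.5]
orientation: [-3.141, -0.001, 1.584]
wrist_force: [0.6, -1.2, -1.3]
grip_width: 0.124
```

>>> play_rows(
  motion=[
    [0.01,0.02,-0.02,0,0,0,1],
    [0.01,0.029,-0.05,0,0,0,1],
    [0.01,0.029,-0.072,0,0,0,1],
    [0.01,0.029,-0.0795,0,0,0,1],
    [0.01,0.029,-0.0795,0,0,0,1],
    [0.01,0.029,-0.0795,0,0,0,1],
  ],
)

```text
time: 11.65
eef_pos: [547.2, -26.1, 44.1]
orientation: [-3.138, -0.001, 1.583]
wrist_force: [-0.1, -0.1, -0.6]
grip_width: 0.129
```

```bash
python3 sz.py 9 150 170 140 105
```

```text
11.7 [547.3 -26.3  44.2] [-3.138e+00 -1.000e-03  1.583e+00] [-0.03 -0.77 -1.9 ] 0.127
```

View pics/z9.png

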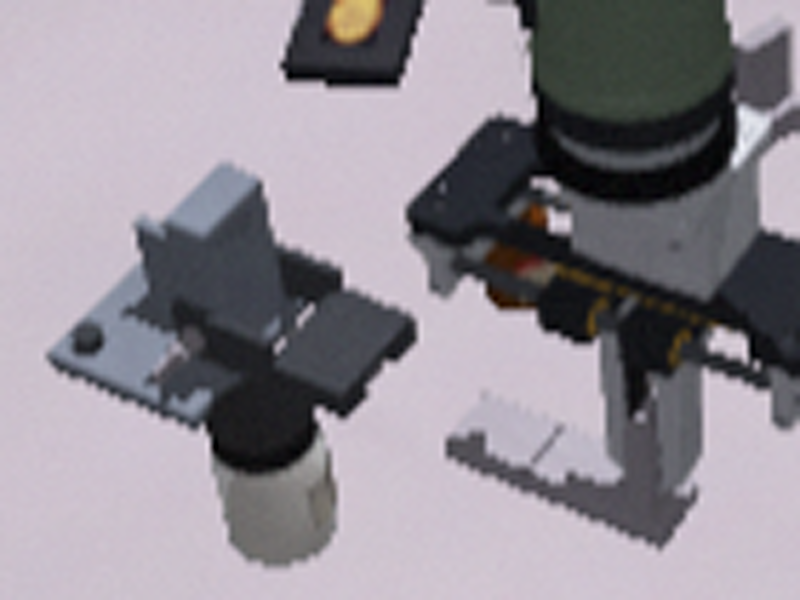

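>>> play_rows(
  motion=[
    [0.01,0,0,0,0,0,1],
    [0.02,0,0,0,0,0,1],
    [0.03,0,0,0,0,0,1],
    [0.038,0,0,0,0,0,1],
    [0.044,0,0,0,0,0,1],
    [0.05,0,0,0,0,0,1],
  ],
)

```text
time: 12.2
eef_pos: [598.6, -26.7, 45.1]
orientation: [-3.14, -0.0, 1.582]
wrist_force: [-1.2, -1.1, -2.2]
grip_width: 0.129
```

>>> play_rows(
  motion=[
    [0.006,0,0,0,0,0,1],
    [0.012,0,0,0,0,0,1],
    [0.018,0,0,0,0,0,1],
  ],
)

```text
time: 12.45
eef_pos: [615.9, -26.4, 44.8]
orientation: [-3.138, -0.001, 1.583]
wrist_force: [-1.6, 0.1, -3.2]
grip_width: 0.127
```

>>> play_rows(
  motion=[
    [0.006,0,0,0,0,0,1],
    [0.012,0,0,0,0,0,1],
    [0.018,0,0,0,0,0,1],
    [0.018,0,0,0,0,0,1],
    [0.018,0,0,0,0,0,1],
  ],
)

```text
time: 12.87
eef_pos: [636.2, -26.6, 45.7]
orientation: [3.139, 0.0, 1.583]
wrist_force: [4.0, -0.8, -8.1]
grip_width: 0.122
```

```bash
python3 sz.py 10 150 170 140 105;python3 - <<'E'
from rig import robot
for _ in range(1): print(robot.read_state()['wrist_force'])
E
```

```text
12.9167 [636.1 -26.6  45.7] [3.139 0.    1.583] [ 4.24 -0.   -9.22] 0.125
[ 4.24236915e+00 -2.71175406e-03 -9.22148242e+00]
```

View pics/z10.png

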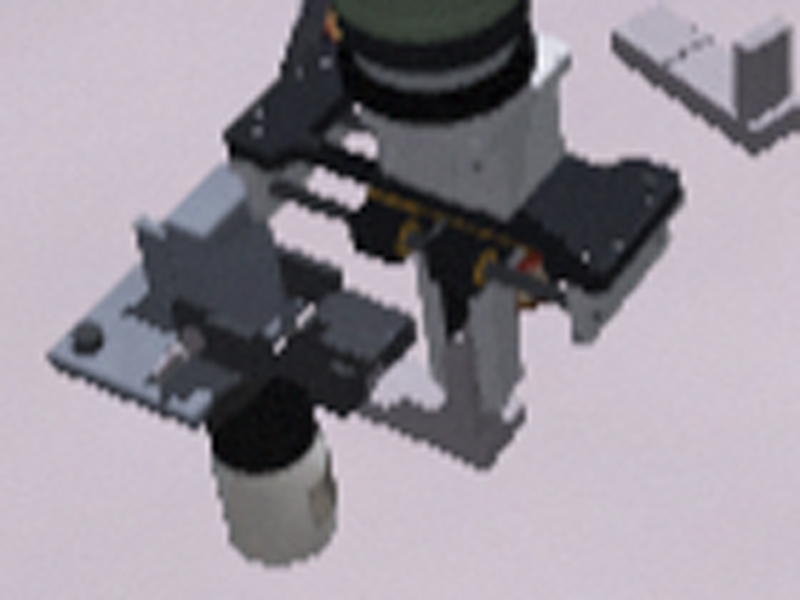

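>>> play_rows(
  motion=[
    [0,0,0.0005,0,0,0,1],
    [0,0,0.0005,0,0,0,1],
    [0,0,0.0005,0,0,0,1],
  ],
)

```text
time: 13.17
eef_pos: [636.1, -26.6, 45.7]
orientation: [3.138, 0.0, 1.583]
wrist_force: [6.5, -0.3, -12.1]
grip_width: 0.128
```

>>> play_rows(
  motion=[
    [0,0,0.0005,0,0,0,1],
    [0,0,0.0005,0,0,0,1],
    [0,0,0.0005,0,0,0,1],
  ],
)

```text
time: 13.42
eef_pos: [636.1, -26.6, 45.8]
orientation: [3.138, -0.0, 1.582]
wrist_force: [8.4, -0.9, -13.8]
grip_width: 0.125
```

>>> play_rows(
  motion=[
    [0,0,0.0005,0,0,0,1],
    [0,0,0.0005,0,0,0,1],
    [0,0,0.0005,0,0,0,1],
  ],
)

```text
time: 13.67
eef_pos: [636.1, -26.6, 45.8]
orientation: [3.138, -0.0, 1.582]
wrist_force: [9.5, -0.9, -16.8]
grip_width: 0.127
```

>>> play_rows(
  motion=[
    [0,0,0.001,0,0,0,1],
    [0,0,0.001,0,0,0,1],
    [0,0,0.001,0,0,0,1],
  ],
)

```text
time: 13.92
eef_pos: [636.2, -26.6, 46.0]
orientation: [3.138, -0.0, 1.582]
wrist_force: [12.2, 0.3, -19.9]
grip_width: 0.126
```

```bash
python3 -c "
from rig import robot
s=robot.read_state();print(s['wrist_force'],s['moment'],s['eef_pos'],s['orientation'])"
```

```text
[ 12.1791069    0.25020826 -19.86330219] [-0.06958022 -1.37859106  0.01792569] [636.17271469 -26.59108022  46.0394189 ] [ 3.13805744e+00 -1.33230636e-04  1.58236499e+00]
```

>>> play_rows(
  motion=[
    [0,0,-0.001,0,0,0,1],
    [0,0,-0.002,0,0,0,1],
    [0,0,-0.0025,0,0,0,1],
    [-0.005,0,-0.0025,0,0,0,1],
    [-0.015,0,-0.0025,0,0,0,1],
  ],
)

```text
time: 14.33
eef_pos: [621.7, -26.7, 45.7]
orientation: [3.138, 0.0, 1.583]
wrist_force: [5.8, -0.4, -10.4]
grip_width: 0.129
```

>>> play_rows(
  motion=[
    [-0.01,0,0,0,0,0,1],
    [-0.025,0,0,0,0,0,1],
    [-0.05,0,0,0,0,0,1],
    [-0.085,0,0,0,0,0,1],
    [-0.115,0,0.005,0,0,0,1],
    [-0.14,-0.025,0.015,0,0,0,1],
    [-0.155,-0.055,0.015,0,0,0,1],
    [-0.16,-0.07,0.01,0,0,0,1],
  ],
)

```text
time: 15.0
eef_pos: [459.3, -98.7, 58.5]
orientation: [3.138, 0.003, 1.583]
wrist_force: [0.8, 0.6, -1.8]
grip_width: 0.127
```

>>> play_rows(
  motion=[
    [0,0,-0.007,0,0,0,1],
    [0,0,-0.01,0,0,0,1],
    [0,0,-0.01,0,0,0,1],
    [0,0,-0.01,0,0,0,0.5],
    [0,0,-0.01,0,0,0,-0.2],
    [0,0,-0.01,0,0,0,-1],
  ],
)

```text
time: 15.5
eef_pos: [460.8, -96.1, 46.4]
orientation: [3.141, 0.0, 1.584]
wrist_force: [0.8, -0.3, 0.1]
grip_width: 0.304
```

>>> play_rows(
  motion=[
    [0,0,0,0,0,0,-1],
    [0,0,0.02,0,0,0,-1],
    [0,0,0.06,0,0,0,-1],
    [0.015,0.03,0.09,0,0,-0.03,-1],
    [0.03,0.065,0.11,0,0,-0.06,-1],
    [0.045,0.1,0.11,0,0,-0.1,-1],
    [0.06,0.135,0.11,0,0,-0.138,-1],
    [0.08,0.17,0.11,0,0,-0.138,-1],
  ],
)

```text
time: 16.17
eef_pos: [540.6, 75.5, 157.2]
orientation: [3.14, -0.0, 1.444]
wrist_force: [0.9, -0.6, -0.6]
grip_width: 0.868
```

>>> play_rows(
  motion=[
    [0.02,0.035,0,0,0,0,-1],
    [0.04,0.07,0,0,0,0,-1],
    [0.06,0.105,0,0,0,0,-1],
    [0.076,0.138,0,0,0,0,-1],
    [0.076,0.138,0,0,0,0,-1],
    [0.076,0.138,0,0,0,0,-1],
  ],
)

```text
time: 16.67
eef_pos: [615.9, 213.5, 155.3]
orientation: [-3.141, 0.0, 1.448]
wrist_force: [0.7, -0.4, -0.7]
grip_width: 0.999
```

```bash
python3 sz.py 11 120 250 120 90; python3 - <<'E'
from ov import *
s=robot.read_state()
fingers('side',cv2.imread('pics/side11.png'),s['eef_pos'],s['orientation'][2]-np.pi/2,94,(120,240,120,90),6.6,'pics/ov11.png')
E
```

```text
16.7167 [615.4 211.9 155.3] [-3.140e+00  1.000e-03  1.447e+00] [ 0.47  0.61 -0.02] 1.002
```

View pics/ov11.png

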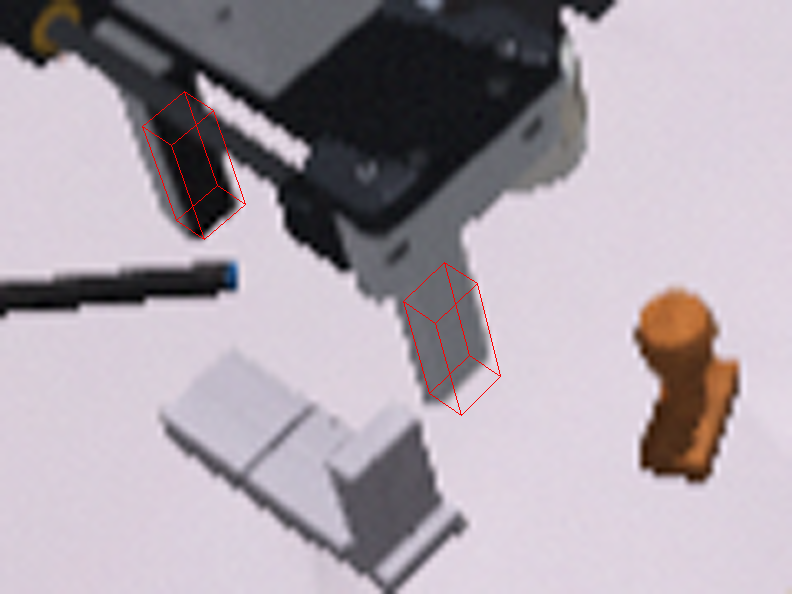

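>>> play_rows(
  motion=[
    [-0.001,0,-0.035,0,0,0,-1],
    [-0.001,0,-0.075,0,0,0,-1],
    [-0.001,0,-0.1,0,0,0,-0.5],
    [-0.001,0,-0.11,0,0,0,0],
    [-0.001,0,-0.11,0,0,0,0.3],
    [-0.001,0,-0.11,0,0,0,0.5],
  ],
)

```text
time: 17.22
eef_pos: [615.2, 210.5, 46.7]
orientation: [3.141, 0.0, 1.444]
wrist_force: [0.7, -0.3, 0.4]
grip_width: 0.755
```

```bash
python3 sz.py 12 130 250 120 90
```

```text
17.2667 [616.4 210.9  48.1] [ 3.138e+00 -1.000e-03  1.444e+00] [ 0.24  0.07 -0.07] 0.708
```

View pics/z12.png

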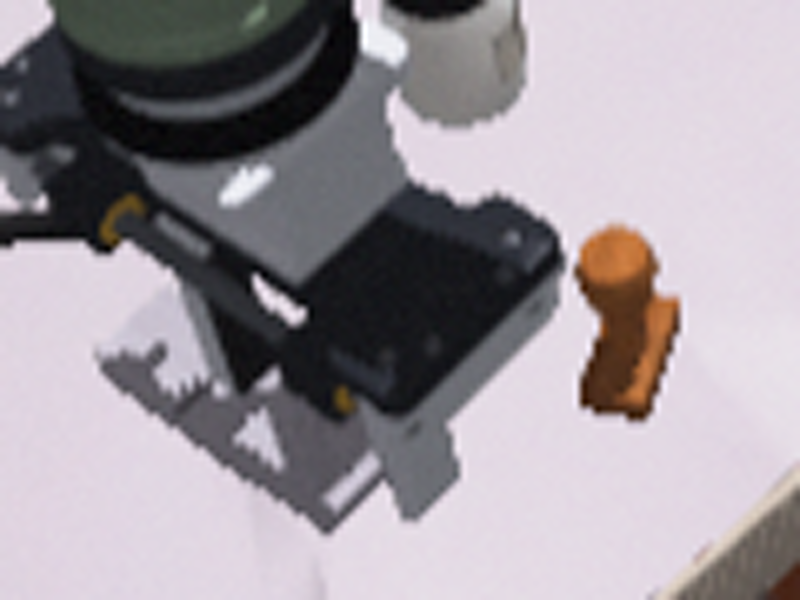

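>>> play_rows(
  motion=[
    [0,0,0,0,0,0,0.7],
    [0,0,0,0,0,0,1],
    [0,0,0,0,0,0,1],
    [0,0,0,0,0,0,1],
    [0,0,0,0,0,0,1],
    [0,0,0,0,0,0,1],
    [0,0,0,0,0,0,1],
    [0,0,0,0,0,0,1],
  ],
)

```text
time: 17.93
eef_pos: [615.1, 211.4, 45.9]
orientation: [3.141, -0.0, 1.445]
wrist_force: [1.0, 0.4, -0.5]
grip_width: 0.142
```

>>> play_rows(
  motion=[
    [0,0,0,0,0,0,1],
    [0,0,0,0,0,0,1],
    [0,0,0.03,0,0,0,1],
    [0,0,0.07,0,0,0,1],
    [-0.02,0,0.1,0,0,0,1],
    [-0.05,-0.01,0.1,0,0,0.02,1],
    [-0.08,-0.02,0.1,0,0,0.05,1],
    [-0.11,-0.04,0.1,0,0,0.08,1],
  ],
)

```text
time: 18.6
eef_pos: [503.3, 172.2, 146.0]
orientation: [-3.141, -0.001, 1.528]
wrist_force: [-0.8, -0.6, -2.3]
grip_width: 0.126
```

```bash
python3 sz.py 13 130 190 140 105
```

```text
18.65 [492.9 167.8 141.8] [-3.125  0.006  1.529] [-6.89 -4.33 -6.31] 0.125
```

View pics/z13.png

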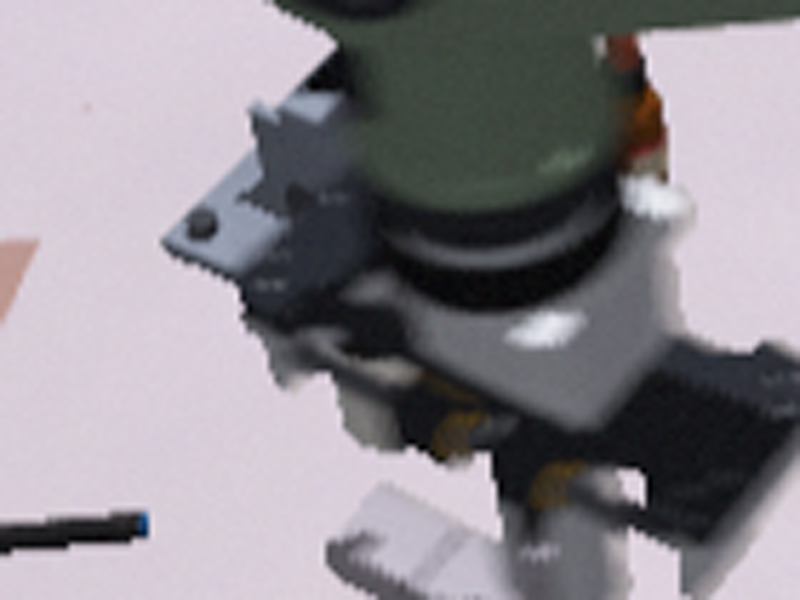

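>>> play_rows(
  motion=[
    [0.005,-0.035,0,0,0,0.02,1],
    [0.01,-0.07,0,0,0,0.04,1],
    [0.02,-0.105,0,0,0,0.055,1],
    [0.03,-0.14,0,0,0,0.055,1],
    [0.04,-0.175,-0.02,0,0,0.055,1],
    [0.044,-0.198,-0.05,0,0,0.055,1],
    [0.044,-0.198,-0.08,0,0,0.055,1],
    [0.044,-0.198,-0.095,0,0,0.055,1],
  ],
)

```text
time: 19.32
eef_pos: [545.8, -27.9, 46.7]
orientation: [-3.134, -0.001, 1.576]
wrist_force: [-0.9, -0.0, -3.1]
grip_width: 0.126
```

>>> play_rows(
  motion=[
    [0,0,-0.003,0,0,0,1],
    [0,0,-0.0045,0,0,0,1],
    [0,0,-0.0045,0,0,0,1],
    [0,0,-0.0045,0,0,0,1],
  ],
)

```text
time: 19.65
eef_pos: [548.7, -26.4, 46.1]
orientation: [-3.141, -0.0, 1.58]
wrist_force: [0.1, 0.4, -2.6]
grip_width: 0.126
```

```bash
python3 sz.py 14 150 170 140 105
```

```text
19.7 [548.9 -26.3  46.3] [-3.141 -0.     1.58 ] [ 0.48 -0.72 -2.55] 0.125
```

View pics/z14.png

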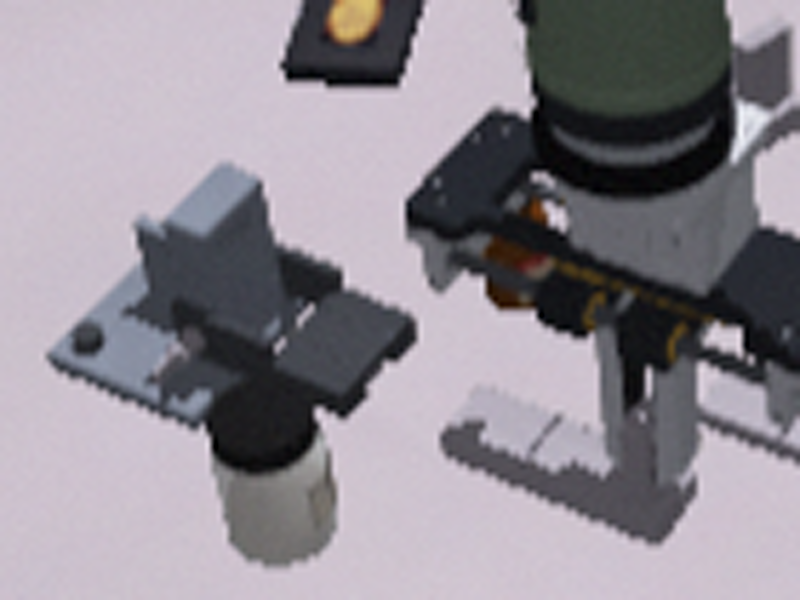

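>>> play_rows(
  motion=[
    [0.006,0,-0.0006,0,0,0,1],
    [0.016,0,-0.0006,0,0,0,1],
    [0.024,0,-0.0006,0,0,0,1],
    [0.029,0,-0.0006,0,0,0,1],
    [0.032,0,-0.0006,0,0,0,1],
    [0.032,0,-0.0006,0,0,0,1],
  ],
)

```text
time: 20.2
eef_pos: [581.8, -26.6, 46.0]
orientation: [3.141, 0.0, 1.58]
wrist_force: [-0.2, -0.4, -2.4]
grip_width: 0.128
```

>>> play_rows(
  motion=[
    [0.0015,0,0,0,0,0,1],
    [0.003,0,0,0,0,0,1],
    [0.003,0,0,0,0,0,1],
  ],
)

```text
time: 20.45
eef_pos: [583.9, -26.6, 45.8]
orientation: [-3.142, -0.0, 1.58]
wrist_force: [0.3, -0.5, -2.0]
grip_width: 0.122
```

>>> play_rows(
  motion=[
    [0.0015,0,0,0,0,0,1],
    [0.003,0,0,0,0,0,1],
    [0.003,0,0,0,0,0,1],
  ],
)

```text
time: 20.7
eef_pos: [587.2, -26.7, 45.9]
orientation: [3.141, 0.0, 1.58]
wrist_force: [0.2, -1.0, -1.9]
grip_width: 0.126
```

>>> play_rows(
  motion=[
    [0.0015,0,0,0,0,0,1],
    [0.003,0,0,0,0,0,1],
    [0.003,0,0,0,0,0,1],
  ],
)

```text
time: 20.95
eef_pos: [588.9, -26.5, 45.4]
orientation: [-3.139, -0.0, 1.58]
wrist_force: [-3.6, -0.9, -1.6]
grip_width: 0.126
```

>>> play_rows(
  motion=[
    [0.001,0,0,0,0,0,1],
    [0.001,0,0,0,0,0,1],
    [0.001,0,0,0,0,0,1],
  ],
)

```text
time: 21.2
eef_pos: [589.0, -26.4, 45.3]
orientation: [-3.137, -0.0, 1.58]
wrist_force: [-4.2, -0.2, -0.3]
grip_width: 0.128
```

>>> play_rows(
  motion=[
    [0.001,0,0,0,0,0,1],
    [0.001,0,0,0,0,0,1],
    [0.001,0,0,0,0,0,1],
  ],
)

```text
time: 21.45
eef_pos: [589.1, -26.5, 45.4]
orientation: [-3.135, -0.0, 1.58]
wrist_force: [-8.8, -1.1, 2.7]
grip_width: 0.126
```

```bash
python3 sz.py 15 170 190 100 75
```

```text
21.5 [589.1 -26.5  45.4] [-3.135 -0.     1.58 ] [-8.66 -0.72  3.  ] 0.127
```

View pics/z15.png

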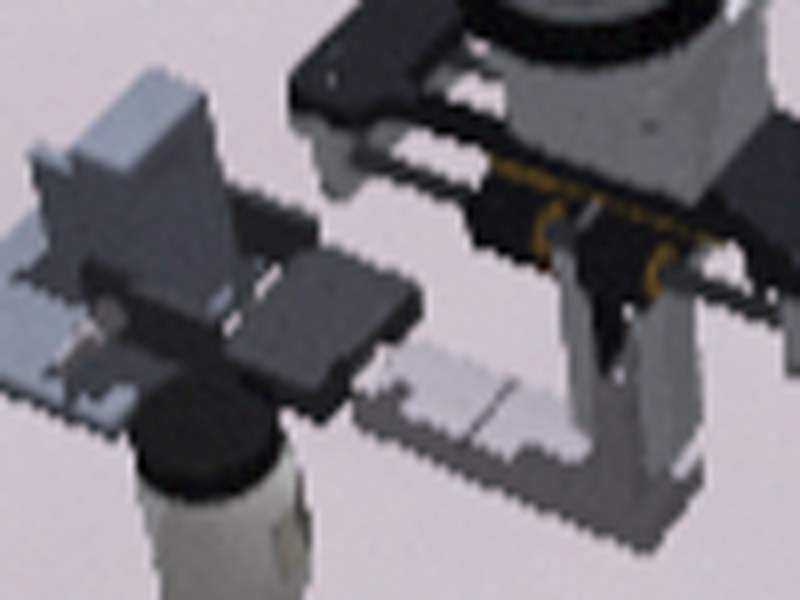

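>>> play_rows(
  motion=[
    [-0.003,0,0,0,0,0,1],
    [-0.006,0,-0.0005,0,0,0,1],
    [-0.006,0,-0.0005,0,0,0,0.6],
    [-0.006,0,-0.0005,0,0,0,0.6],
    [-0.006,0,-0.0005,0,0,0,0.6],
  ],
)

```text
time: 21.92
eef_pos: [587.3, -26.8, 46.2]
orientation: [3.139, 0.0, 1.58]
wrist_force: [-0.5, 0.1, -0.5]
grip_width: 0.197
```

>>> play_rows(
  motion=[
    [0,0,0,0,0,0,1],
    [0,0,0,0,0,0,1],
    [0,0,0,0,0,0,1],
    [0,0,0,0,0,0,1],
    [0,0,0,0,0,0,1],
  ],
)

```text
time: 22.33
eef_pos: [586.4, -26.7, 45.9]
orientation: [3.141, 0.0, 1.58]
wrist_force: [-0.8, -0.4, 4.8]
grip_width: 0.125
```

>>> play_rows(
  motion=[
    [0.002,0,0,0,0,0,1],
    [0.004,0,0,0,0,0,1],
    [0.006,0,0,0,0,0,1],
    [0.006,0,0,0,0,0,1],
  ],
)

```text
time: 22.67
eef_pos: [588.8, -26.6, 45.9]
orientation: [-3.134, -0.0, 1.58]
wrist_force: [-12.1, -1.2, 14.4]
grip_width: 0.129
```

>>> play_rows(
  motion=[
    [0.0015,0,0.0005,0,0,0,1],
    [0.0015,0,0.0005,0,0,0,1],
    [0.0015,0,0.0005,0,0,0,1],
  ],
)

```text
time: 22.92
eef_pos: [588.9, -26.5, 45.9]
orientation: [-3.131, -0.0, 1.58]
wrist_force: [-13.5, -0.6, 14.3]
grip_width: 0.124
```

>>> play_rows(
  motion=[
    [-0.005,0,0,0,0,0,1],
    [-0.02,0,0.003,0,0,0,1],
    [-0.05,0,0.01,0,0,0,1],
    [-0.085,0.01,0.015,0,0,0,1],
    [-0.115,0.035,0.015,0,0,0,1],
    [-0.135,0.065,0.015,0,0,0,1],
    [-0.141,0.083,0.012,0,0,0,1],
    [-0.141,0.087,0.006,0,0,0,1],
  ],
)

```text
time: 23.58
eef_pos: [449.3, 62.8, 50.9]
orientation: [-3.139, -0.001, 1.582]
wrist_force: [0.2, -0.2, -2.8]
grip_width: 0.128
```

>>> play_rows(
  motion=[
    [0,0,-0.004,0,0,0,1],
    [0,0,-0.006,0,0,0,1],
    [0,0,-0.006,0,0,0,1],
    [0,0,-0.006,0,0,0,0.5],
    [0,0,-0.006,0,0,0,0],
    [0,0,-0.006,0,0,0,-0.5],
    [0,0,-0.006,0,0,0,-1],
    [0,0,0.02,0,0,0,-1],
  ],
)

```text
time: 24.25
eef_pos: [448.4, 60.1, 68.0]
orientation: [-3.132, -0.0, 1.579]
wrist_force: [-0.5, 0.5, 0.1]
grip_width: 0.445
```

>>> play_rows(
  motion=[
    [0,0,0.03,0,0,0,-1],
    [0,-0.01,0.06,0,0,0,-1],
    [0.003,-0.05,0.06,0,0,0,-1],
    [0.007,-0.09,0.06,0,0,0,-1],
    [0.01,-0.13,0.06,0,0,0,-1],
    [0.011,-0.156,0.06,0,0,0,-1],
    [0.011,-0.156,0.06,0,0,0,-1],
  ],
)

```text
time: 24.83
eef_pos: [464.5, -100.6, 132.6]
orientation: [3.139, 0.003, 1.574]
wrist_force: [0.8, 0.4, 0.7]
grip_width: 0.938
```

```bash
python3 sz.py 16 160 160 200 150
```

```text
24.8833 [463.9 -98.1 132.1] [3.141 0.    1.575] [1.03 0.77 0.06] 0.975
```

View pics/z16.png

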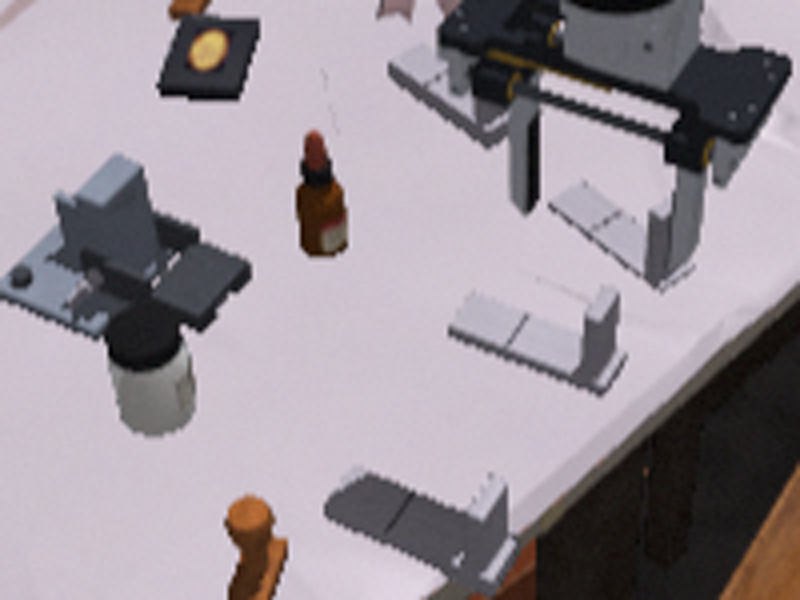

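>>> play_rows(
  motion=[
    [0,0,-0.02,0,0,0,-1],
    [0,0,-0.055,0,0,0,-1],
    [0,0,-0.06,0,0,0,-1],
    [0,0,-0.06,0,0,0,-0.2],
    [0,0,-0.06,0,0,0,-0.2],
  ],
)

```text
time: 25.3
eef_pos: [463.3, -94.7, 72.0]
orientation: [-3.141, -0.001, 1.581]
wrist_force: [0.4, -0.3, 0.8]
grip_width: 0.895
```

>>> play_rows(
  motion=[
    [-0.002,-0.0015,-0.015,0,0,0,0.2],
    [-0.002,-0.0015,-0.0265,0,0,0,0.5],
    [-0.002,-0.0015,-0.0265,0,0,0,0.8],
    [-0.002,-0.0015,-0.0265,0,0,0,1],
    [-0.002,-0.0015,-0.0265,0,0,0,1],
    [-0.002,-0.0015,-0.0265,0,0,0,1],
    [-0.002,-0.0015,-0.0265,0,0,0,1],
    [-0.002,-0.0015,-0.0265,0,0,0,1],
  ],
)

```text
time: 25.97
eef_pos: [462.0, -97.3, 46.1]
orientation: [3.14, 0.001, 1.58]
wrist_force: [-0.1, 0.1, 0.2]
grip_width: 0.331
```

>>> play_rows(
  motion=[
    [0,0,0,0,0,0,1],
    [0,0,0,0,0,0,1],
    [0,0,0,0,0,0,1],
    [0,0,0,0,0,0,1],
  ],
)

```text
time: 26.3
eef_pos: [461.1, -97.1, 45.4]
orientation: [-3.141, -0.0, 1.58]
wrist_force: [-1.6, -0.2, 1.9]
grip_width: 0.126
```

>>> play_rows(
  motion=[
    [0,0,0.008,0,0,0,1],
    [0.015,0.02,0.01,0,0,0,1],
    [0.04,0.045,0.01,0,0,0,1],
    [0.07,0.065,0.01,0,0,0,1],
    [0.088,0.0706,0.006,0,0,0,1],
    [0.088,0.0706,0.0,0,0,0,1],
    [0.088,0.0706,0.0,0,0,0,1],
  ],
)

```text
time: 26.88
eef_pos: [550.8, -26.2, 45.4]
orientation: [3.14, 0.0, 1.581]
wrist_force: [0.6, 0.2, -0.6]
grip_width: 0.128
```

>>> play_rows(
  motion=[
    [0.01,0,0,0,0,0,1],
    [0.02,0,0,0,0,0,1],
    [0.03,0,0,0,0,0,1],
    [0.038,0,0,0,0,0,1],
    [0.044,0,0,0,0,0,1],
    [0.05,0,0,0,0,0,1],
  ],
)

```text
time: 27.38
eef_pos: [598.3, -27.0, 45.5]
orientation: [-3.139, -0.0, 1.579]
wrist_force: [-3.3, -0.4, 5.1]
grip_width: 0.13
```

>>> play_rows(
  motion=[
    [0.006,0,0,0,0,0,1],
    [0.012,0,0,0,0,0,1],
    [0.018,0,0,0,0,0,1],
  ],
)

```text
time: 27.63
eef_pos: [614.9, -26.5, 45.6]
orientation: [-3.135, -0.0, 1.58]
wrist_force: [-11.3, 0.1, 11.4]
grip_width: 0.126
```

>>> play_rows(
  motion=[
    [0.005,0,0,0,0,0,1],
    [0.01,0,0,0,0,0,1],
    [0.015,0,0,0,0,0,1],
    [0.015,0,0,0,0,0,1],
    [0.015,0,0,0,0,0,1],
  ],
)

```text
time: 28.05
eef_pos: [632.9, -26.5, 45.4]
orientation: [3.141, 0.0, 1.58]
wrist_force: [-0.3, 0.0, 1.9]
grip_width: 0.122
```

>>> play_rows(
  motion=[
    [0,0,0,0,0,0,0.6],
    [0,0,0,0,0,0,0.3],
    [0,0,0,0,0,0,0.3],
    [0,0,0,0,0,0,0.3],
    [0,0,0,0,0,0,0.3],
  ],
)

```text
time: 28.47
eef_pos: [632.4, -26.5, 45.2]
orientation: [3.142, -0.0, 1.58]
wrist_force: [0.2, -0.9, -0.2]
grip_width: 0.348
```

>>> play_rows(
  motion=[
    [0,0,0.01,0,0,0,0.3],
    [0,0,0.04,0,0,0,0.3],
    [0,0,0.08,0,0,0,0.3],
    [-0.02,0.01,0.11,0,0,0,0],
    [-0.06,0.025,0.11,0,0,0,-0.5],
    [-0.1,0.04,0.11,0,0,0,-1],
    [-0.14,0.06,0.11,0,0,0,-1],
    [-0.175,0.085,0.1,0,0,0,-1],
  ],
)

```text
time: 29.13
eef_pos: [463.1, 54.3, 149.2]
orientation: [3.137, 0.001, 1.578]
wrist_force: [-0.5, 1.4, 0.9]
grip_width: 0.669
```

```bash
python3 snap.py 17; python3 - <<'E'
import cv2,numpy as np
a=cv2.imread('pics/side17.png')[180:330,150:350]
cv2.imwrite('pics/z17.png',cv2.resize(a,(800,600),interpolation=2))
b=cv2.imread('pics/top17.png')[110:260,150:350]
cv2.imwrite('pics/t17.png',cv2.resize(b,(800,600),interpolation=2))
E
```

```text
29.2333 [454.9  57.1 143.9] [-3.131e+00 -2.000e-03  1.583e+00] [ 0.71 -0.58 -0.53] 0.7549281581654509
```

View pics/z17.png

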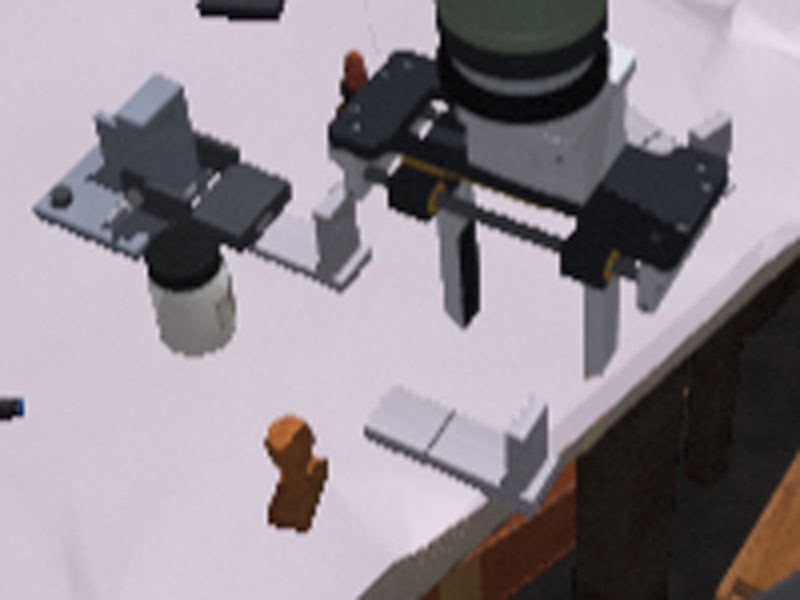

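View pics/t17.png

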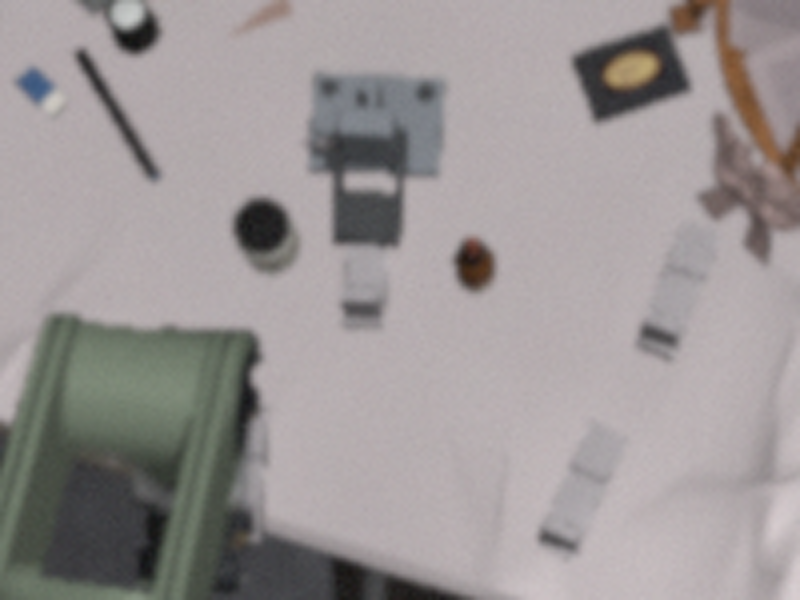

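>>> play_rows(
  motion=[
    [-0.005,0.001,-0.02,0,0,0,-1],
    [-0.008,0.002,-0.05,0,0,0,-1],
    [-0.008,0.002,-0.06,0,0,0,-0.5],
    [-0.008,0.002,-0.06,0,0,0,0],
  ],
)

```text
time: 29.57
eef_pos: [453.4, 56.4, 84.8]
orientation: [-3.136, -0.0, 1.58]
wrist_force: [-0.4, 0.3, -0.7]
grip_width: 0.826
```

```bash
python3 sz.py 18 220 210 120 90
```

```text
29.6167 [455.1  56.2  86.4] [-3.139 -0.     1.58 ] [0.46 0.07 0.34] 0.784
```

View pics/z18.png

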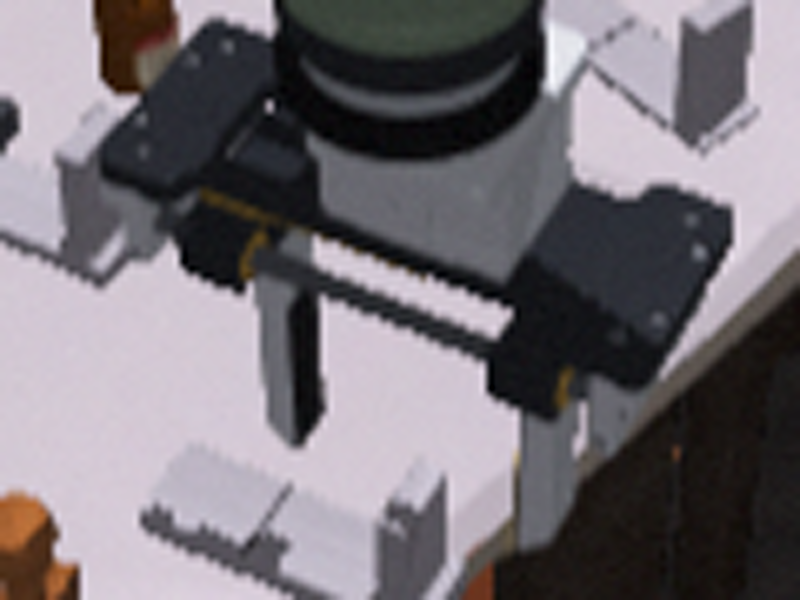

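>>> play_rows(
  motion=[
    [-0.004,0.004,0,0,0,0,0],
    [-0.004,0.004,-0.02,0,0,0,0.2],
    [-0.004,0.004,-0.039,0,0,0,0.6],
    [-0.004,0.004,-0.039,0,0,0,1],
    [-0.004,0.004,-0.039,0,0,0,1],
    [-0.004,0.004,-0.039,0,0,0,1],
    [-0.004,0.004,-0.039,0,0,0,1],
    [-0.004,0.004,-0.039,0,0,0,1],
  ],
)

```text
time: 30.28
eef_pos: [452.8, 60.3, 49.3]
orientation: [3.139, 0.0, 1.58]
wrist_force: [0.7, 0.5, 0.2]
grip_width: 0.219
```

>>> play_rows(
  motion=[
    [0,0,0,0,0,0,1],
    [0,0,0,0,0,0,1],
    [0,0,0,0,0,0,1],
    [0,0,0,0,0,0,1],
  ],
)

```text
time: 30.62
eef_pos: [452.6, 60.3, 48.9]
orientation: [3.139, 0.0, 1.58]
wrist_force: [-1.2, -0.3, 5.7]
grip_width: 0.126
```

>>> play_rows(
  motion=[
    [0,0,0.006,0,0,0,1],
    [0.01,0,0.008,0,0,0,1],
    [0.025,-0.003,0.008,0,0,0,1],
    [0.038,-0.006,0.006,0,0,0,1],
    [0.04,-0.006,0.001,0,0,0,1],
    [0.04,-0.006,0,0,0,0,1],
    [0.04,-0.006,0,0,0,0,1],
  ],
)

```text
time: 31.2
eef_pos: [494.2, 54.0, 48.9]
orientation: [3.136, 0.001, 1.58]
wrist_force: [3.1, -0.5, 3.2]
grip_width: 0.127
```

>>> play_rows(
  motion=[
    [0,0,0,0,0,0,0.6],
    [0,0,0,0,0,0,0.2],
    [0,0,0,0,0,0,0],
    [0,0,0,0,0,0,0],
    [0,0,0.02,0,0,0,0],
    [0,0,0.06,0,0,0,0],
    [-0.02,0,0.1,0,0,0,0],
    [-0.05,0,0.14,0,0,0,0],
  ],
)

```text
time: 31.87
eef_pos: [448.5, 54.3, 180.5]
orientation: [3.141, -0.0, 1.58]
wrist_force: [0.3, 0.0, 1.1]
grip_width: 0.502
```

>>> play_rows(
  motion=[
    [-0.01,-0.03,0.03,0,0,0,0],
    [-0.02,-0.07,0.06,0,0,0,0],
    [-0.02,-0.11,0.08,0,0,0,0],
    [-0.02,-0.13,0.08,0,0,0,0],
    [-0.02,-0.13,0.08,0,0,0,0],
    [-0.02,-0.13,0.08,0,0,0,0],
  ],
)

```text
time: 32.37
eef_pos: [427.8, -76.7, 258.9]
orientation: [3.141, -0.0, 1.576]
wrist_force: [0.3, 0.5, -1.1]
grip_width: 0.5
```

```bash
python3 snap.py 19; python3 - <<'E'
import cv2,numpy as np
a=cv2.imread('pics/side19.png')[160:310,150:350]
cv2.imwrite('pics/z19.png',cv2.resize(a,(800,600),interpolation=2))
a=cv2.imread('pics/side19.png')[195:255,170:250]
cv2.imwrite('pics/y19.png',cv2.resize(a,(800,600),interpolation=2))
E
```

```text
32.4667 [427.3 -74.8 257.7] [-3.139e+00 -1.000e-03  1.580e+00] [-0.5  -0.11 -0.04] 0.4999896013785602
```

View pics/z19.png

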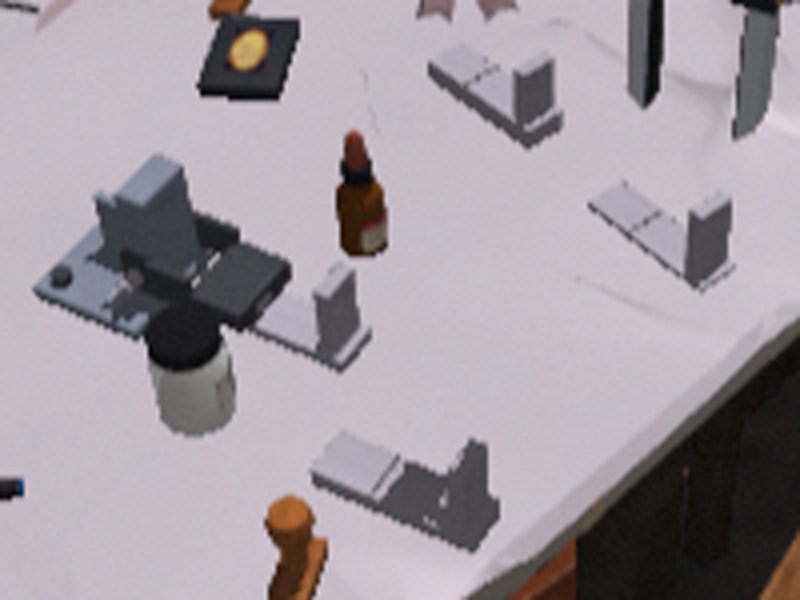

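View pics/y19.png

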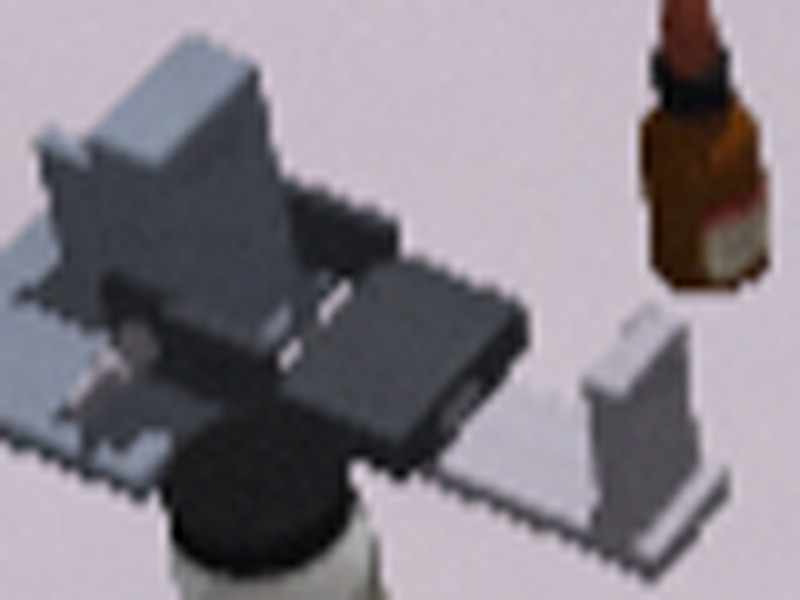

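```bash
python3 -c "
from rig import robot
print(robot.job_done())"
```

```text
the job is handed in; nothing more can be done
None
```

I handed the job in at about 32 s of the 72 s allowed, with the 14 mm plate left under the shoe as the thickest that goes in.

**10 mm plate:** I tried it first. It slid in to the mark with no noticeable drag, and I held it there for over half a second.

**14 mm plate:** It went in with up to about 11 N of force at the wrist as the leaf lifted. I raised it slightly to feel how much room was left. The reading climbed to about 20 N with almost no movement, so I got no clear measure of the gap from that.

**18 mm plate:** It stopped dead at the shoe's front edge, both held and again after I had let it sit flat on the table. The wrist force stayed at or below about 14 N. I therefore did not try the 22 mm plate.

**Last checks:**
- **14 mm plate:** When I released it, the tool was at x = 632.5, y = -26.5 mm. That puts its nose about 2 mm past the shoe's back edge, roughly centred and straight. In the last picture the score line is hidden at the shoe's edge, which agrees.
- **Other plates:** The 10, 18 and 22 mm plates lie flat and well away from the shoe. I had first set the 18 mm plate down with its rear at the table's edge, so I picked it up again and moved it 40 mm inward.
- **Bystanders:** The jar, bottle and stamp look unmoved, and the gripper is clear of everything.

**Not confirmed:**
- **Leaf force:** I did not measure the leaf's force on the plate after releasing it; I judged it only from the force felt while sliding the plate in.
- **Bracket position:** The two cameras disagreed by several millimetres on the bracket's position, so I took the shoe's front edge from where the 18 mm plate stopped.

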